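# Put up the bottle shelf on the slotted lab rack

### The arm

A 7-joint arm with a two-finger parallel gripper is mounted at the origin on the work surface. World frame = base frame: x ahead of the robot, y to its left, z up, the work surface at z = 0. Lengths are in m, angles in rad, forces in N, time in s.
With the tool pointing down it reaches from about 0.4 to 0.875 m from the base axis. Payload 19.3 kg.
Tool frame: the origin (TCP) lies at the very end of the fingers, on their centre line; the grasp point (between the pads) lies 19 mm behind it; y points along the fingers, x is the direction in which the jaws open and shut, and the axes are right-handed (so a half turn about y gives the same grasp; the last joint's range is limited). The gripper opens to 85 mm and grips with 20 to 120 N. Pads are 22 mm wide; open, the fingers measure 114 mm over their backs; the gripper's body (76 mm by 85 mm) begins 54 mm behind the grasp point. The pads swing forward as they close: fully open they stand 13 mm farther back than shut.
Start: joints at [1.119, 0.521, -0.036, 1.599, 0.021, 1.021, -0.113], TCP at [0.233, -0.58, 0.231] pointing down, gripper open.
Joint ranges: [-2.91, 2.91], [-0.3, 2.13], [-1.5, 1.42], [0.17, 2.43], [-1.26, 4.41], [0.16, 1.93], [-2.52, 2.52]. Speed limits (rad/s): [1.89, 1.89, 2.39, 2.39, 3.01, 3.01, 3.01].

### API

Orientations are given as [roll, pitch, yaw] about the fixed x, y, z axes, in that order (R = Rz(yaw) Ry(pitch) Rx(roll)).
In Python, from workcell import bot gives the robot as it stands. The module is installed in compiled form; this text tells all that it offers.
- The arm moves only by the shell command python3 -m crank 'ROWS' [FORCE]. ROWS is JSON, a list of rows, each an object of numbers: "hand": the closure, from 0 (fully open) to 1 (shut); "dx", "dy", "dz": the shift along the tool's x, y, z in mm; "yaw": the turn about the tool's y in rad. In form: [{"hand": .., "dx": .., "dy": .., "dz": .., "yaw": ..}, ...]. A call has 1 to 12 rows; each row is the pose to reach, as a shift and turn from the pose commanded when the call began, along the tool's axes at that moment; what a row does not reach only later rows make up. A row lasts 1/12 s, in which the tool goes at most 41.7 mm and 7.16 degrees, less where a joint would pass 70% of its speed; a pose out of reach is approached as far as the arm can. A call with a gripper value outside its range is refused whole. The fingers move at their own pace and stop on an object; FORCE is the grip in N (left out, the last holds). Time passes only in rows, so rows that repeat a pose let the fingers close. It gives the time, the measured TCP pose, the force and the opening at its end, in the units of the state.
- bot.observe(): the state, without advancing time (a new reading comes with each control period).
- bot.grab_frame(name): name is "scene" or "top" or "wrist"; returns the picture (480x640x3 uint8, red, green, blue); there is no depth.
- bot.camera_info(name): a dict with "fx", "fy", "cx", "cy" (pixels), "dist" ([k1, k2, p1, p2, k3] as OpenCV has them; the pictures are not rectified), "rvec" (rotation vector, rad) and "tvec" (3), from world to camera coordinates, as OpenCV has them. Camera axes: x right, y down, z forward; pixel columns grow to the right and rows downward; lengths in m; the calibration is good to about 2 mm. A picture is of the moment at which its call begins: read the wrist's pose just before it. camera_info takes no time and is no camera call; for the wrist camera it gives the pose at the moment of the call.
- bot.job_done(): hands the job in, once; it reports no verdict.
The state is a dict: "clock": time; "qpos": joint angles; "qd": joint speeds; "joint_efforts": joint torques, N m; "position": TCP position; "tool_rot": TCP orientation; "force": force on the tool from outside, world axes, zero at the start; "moment": the same for the moment, N m; "grip_width": finger opening in m.
Only numpy, scipy, OpenCV 4.12 (cv2) and the standard library are available. Lean on these libraries where they do the work, as an engineer would, in place of code of your own. Each camera call takes 0.05 s, during which the arm holds its last target.

### The job

Hang the loose white shelf on the two slotted uprights: put its two hooks through the upper pair of slots, let it down, then press it down at the orange pad until it clicks home under the red catch, level and square. Only then stand the amber bottle upright in either bay of the shelf. Let go of everything, keep the bottle upright throughout and leave the beaker, the tube rack and the blue case where they are.

Things in the scene. Friction and masses are not known exactly. Their poses are not given: they have to be found in the camera images.
- rack: Fixed bench rack: two grey steel slotted uprights on a dark base plate. Origin: on the bench, midway between the uprights, in the plane of their front faces. +x runs from front to back (the way the hooks enter), +y left seen from the front, z up. Uprights 36 mm wide, centred at y +-55, 215 tall, front 5 mm thick with side returns behind to x 35. Base plate x 2 to 132, y +-100, 10 thick.
- slot_left (a point): Middle of the bottom edge of the upper slot in the left upright, in its front face: rack frame (0, 55, 150) mm. Upper slots are 14 mm wide and run from z 150 to 200 mm. (A lower pair, z 40 to 90, is not to be used; it has no catch.)
- slot_right (a point): The same point of the right upright's upper slot: rack frame (0, -55, 150) mm.
- seat (a point): Fixed point of the rack, 100 mm above its origin, same axes: shelf lies here, axes matching, when the shelf is fully home (side play 4 mm, play away from the uprights 2 mm; it may droop forward up to 0.06 rad).
- catch (a joint): Red sprung catch in the dark cross piece (z 82 to 128) between the uprights, red tail behind. 0 m = out, pushed back at most 0.010. Nose 7 mm out of the front face, flat underneath at z 107.5, sloping back above z 109.5 to its top at 116.5. Pressing the shelf's back edge down past it takes about 5 to 15 N (without that it stays 12 to 16 mm too high); it then springs out over the 6 mm shelf plate.
- shelf: Loose white metal shelf, about 0.26 kg, standing on its underside. Origin: underside, middle of the back edge, in the back face; +x out of the back (as the hooks point), +y left, z up. Plate 110 deep (x -110 to 0), 160 wide, 6 mm thick, rim to z 16; back plate 5 mm thick, to z 75. Blue divider along x on the centre line: 10 mm thick, x -105 to -25, top at z 60: grip it here.
- hook_left (a point): Underside of the left hook's neck, shelf frame (3.5, 55, 50) mm. Hooks are 6 mm wide: neck z 50 to 60 reaches 7 mm out of the back face, then a 4 mm lip (x 7 to 11) hangs down to z 28. Enter with the shelf's underside 124 to 137 mm above the bench (130 is best) moving along rack +x until the back plate meets the uprights, then lower; home, the necks rest on the slots' bottom edges.
- hook_right (a point): The same point of the right hook: shelf frame (3.5, -55, 50) mm.
- grip (a point): Point in the shelf's blue divider, shelf frame (-50, 0, 45) mm: good grasp from above, fingers closing along shelf y, close to the centre of mass.
- pad (a point): Middle of the top of the orange press pad (22 by 40 mm) on top of the back plate, shelf frame (-11, 0, 75) mm. Press here from above with closed fingers; pressing far in front of the uprights may jam the hooks. Between the uprights the space behind the pad is open (74 mm wide).
- bay_left (a point): Middle of the left bay's floor, shelf frame (-55, 42, 6) mm; free floor about 100 by 70 mm.
- bay_right (a point): Middle of the right bay's floor, shelf frame (-55, -42, 6) mm, same size.
- bottle: Loose wide-mouthed amber bottle with blue cap, upright, round, 42 mm in diameter and straight up to 100 mm, 130 mm tall with the cap, about 0.18 kg. Origin: centre of its underside, z up. Grip it about 85 to 90 mm up, so that the fingertips stay above the shelf's divider.
- beaker: Loose glass beaker, 66 mm wide, 85 mm high, origin at the centre of the underside. Leave alone.
- tube_rack: Loose red rack with test tubes, 60 by 170 by 107 mm high, origin at the centre of the underside. Leave alone.
- case: Loose blue instrument case, 110 by 170 by 40 mm, origin at the centre of the underside. Leave alone.

How it is judged:
By the outcome, as a careful person would: the job done as asked, in the order asked, and still so for the second after the job is handed in, with the robot touching nothing.
It also fails if it takes over 62 s, if anything falls off the work surface, if the arm or the gripper's body presses on something with over 40 N, if the wrist force passes 120 N, or if a joint passes its speed limit or range.

## Working session

There is one attempt and no reset: what is moved stays moved. The work goes in short steps, Python scripts to look and compute and a shell command to move; the robot and the scene stay as the last step left them, time stands still between calls to the robot, and variables do not carry over. Pictures are saved under pics/ and viewed, and the job is handed in when it is done.

```bash
mkdir -p pics; cat > h.py <<'E'
import numpy as np, cv2
from workcell import bot
from scipy.spatial.transform import Rotation as R
def cam(n):
    c=bot.camera_info(n); K=np.array([[c['fx'],0,c['cx']],[0,c['fy'],c['cy']],[0,0,1.]])
    return K,np.array(c['dist'],float),np.array(c['rvec'],float),np.array(c['tvec'],float)
def ray(C,uv):
    K,d,r,t=C; p=cv2.undistortPoints(np.array(uv,float).reshape(-1,1,2),K,d).reshape(-1,2)
    Rm=cv2.Rodrigues(r)[0]; D=np.c_[p,np.ones(len(p))]@Rm
    return -Rm.T@t, D
def plane(C,uv,z):
    o,D=ray(C,uv); return o+D*((z-o[2])/D[:,2])[:,None]
def proj(C,P):
    return cv2.projectPoints(np.array(P,float).reshape(-1,3),C[2],C[3],C[0],C[1])[0].reshape(-1,2)
def tri(Cs,uvs):
    A=np.zeros((3,3));b=np.zeros(3)
    for C,uv in zip(Cs,uvs):
        o,D=ray(C,[uv]);d=D[0]/np.linalg.norm(D[0]);M=np.eye(3)-np.outer(d,d);A+=M;b+=M@o
    return np.linalg.solve(A,b)
def snap(n,f):
    im=bot.grab_frame(n); cv2.imwrite('pics/'+f,im[:,:,::-1]); return im
E
python3 - <<'E'
from h import *
s=bot.observe(); print({k:np.round(v,4) for k,v in s.items()})
print(np.round(R.from_euler('xyz',s['tool_rot']).as_matrix(),3))
for n in ['scene','top','wrist']:
    snap(n,n+'0.png'); C=cam(n); print(n,C[0][0,0],C[1], ray(C,[[320,240]]))
E
```

```text
{'clock': np.float64(0.0), 'qpos': array([ 1.1188,  0.522 , -0.0363,  1.6   ,  0.0212,  1.0211, -0.1128]), 'qd': array([-0.0003,  0.0018,  0.0007,  0.0001,  0.0001, -0.0005, -0.0006]), 'joint_efforts': array([ 1.00000e-03, -9.27113e+01,  1.98000e+00, -3.69934e+01,
        1.78000e-02,  8.10000e-03, -0.00000e+00]), 'position': array([ 0.2327, -0.5797,  0.2307]), 'tool_rot': array([-1.5709e+00,  1.2000e-03, -1.1891e+00]), 'force': array([-0.8675, -1.2483, -0.2184]), 'moment': array([ 0.0519, -0.0263, -0.0123]), 'grip_width': np.float64(0.0857)}
[[ 0.373 -0.001  0.928]
 [-0.928  0.001  0.373]
 [-0.001 -1.    -0.   ]]
scene 531.3740228265914 [-0.00262217  0.          0.          0.          0.        ] (array([ 1.20945081, -0.56643921,  0.97484848]), array([[-0.52918066,  0.46567242, -0.70940039]]))
top 512.7587862191939 [-0.11214145  0.          0.          0.          0.        ] (array([0.44491908, 0.00695402, 1.22794264]), array([[ 0.10165052,  0.00635491, -0.99484697]]))
wrist 361.35029476654904 [-0.06110272  0.          0.          0.          0.        ] (array([ 0.30707281, -0.55039434,  0.37344095]), array([[-0.27681498, -0.11535764, -0.95405753]]))
```

View pics/scene0.png

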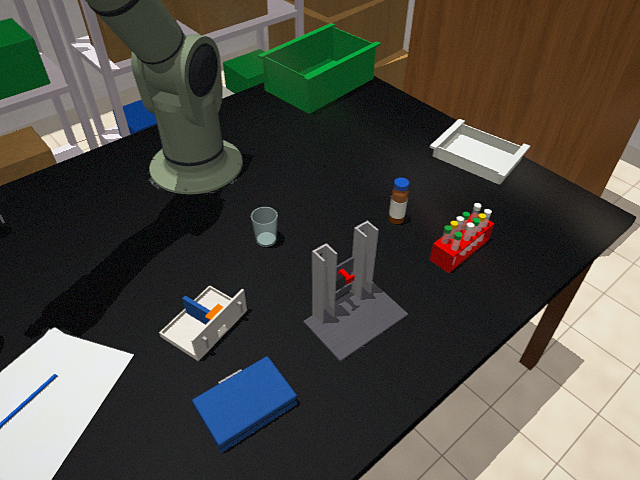

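View pics/top0.png

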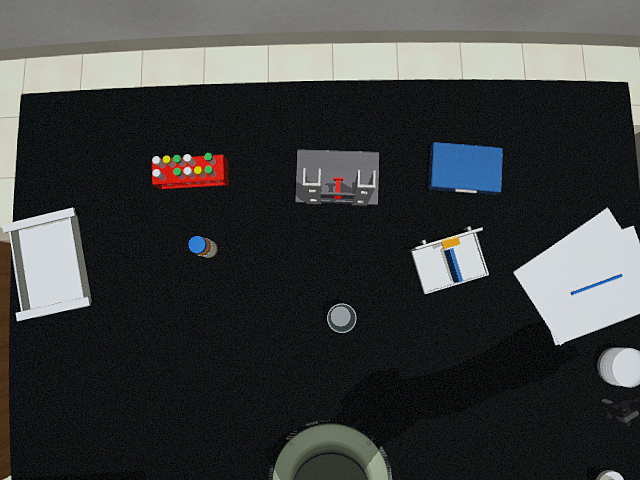

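View pics/wrist0.png

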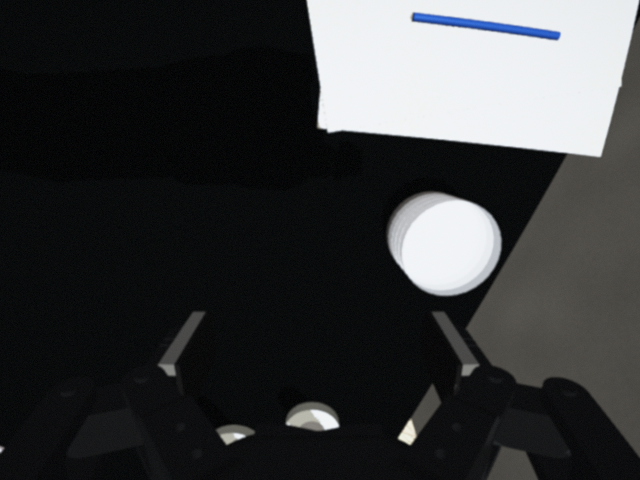

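The top view shows the shelf near (450,262), the rack (338,178), the bottle (200,246), the beaker (342,318), the tube rack (190,170) and the case (466,167). I'll zoom in for corner pixels.

```bash
python3 - <<'E'
import cv2,numpy as np
t=cv2.imread('pics/top0.png')
a=cv2.resize(t[220:300,400:500],None,fx=6,fy=6,interpolation=cv2.INTER_CUBIC)
b=cv2.resize(t[140:215,285:390],None,fx=6,fy=6,interpolation=cv2.INTER_CUBIC)
cv2.imwrite('pics/c_shelf.png',a);cv2.imwrite('pics/c_rack.png',b)
s=cv2.imread('pics/scene0.png')
cv2.imwrite('pics/c_sshelf.png',cv2.resize(s[280:365,150:255],None,fx=6,fy=6,interpolation=cv2.INTER_CUBIC))
cv2.imwrite('pics/c_srack.png',cv2.resize(s[215:365,295:415],None,fx=4,fy=4,interpolation=cv2.INTER_CUBIC))
E
```

```text
(no output)
```

View pics/c_shelf.png

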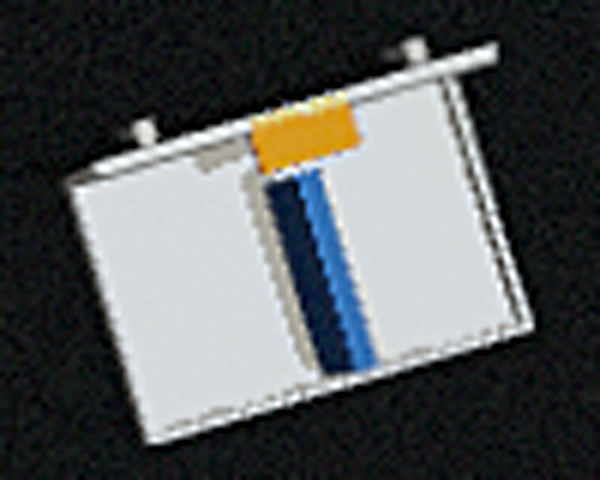

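View pics/c_rack.png

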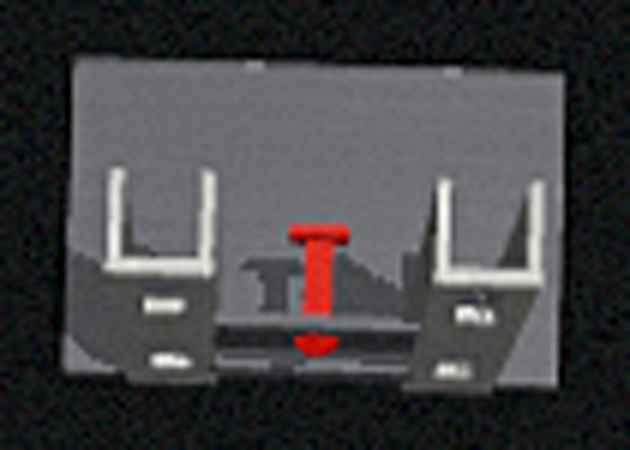

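View pics/c_sshelf.png

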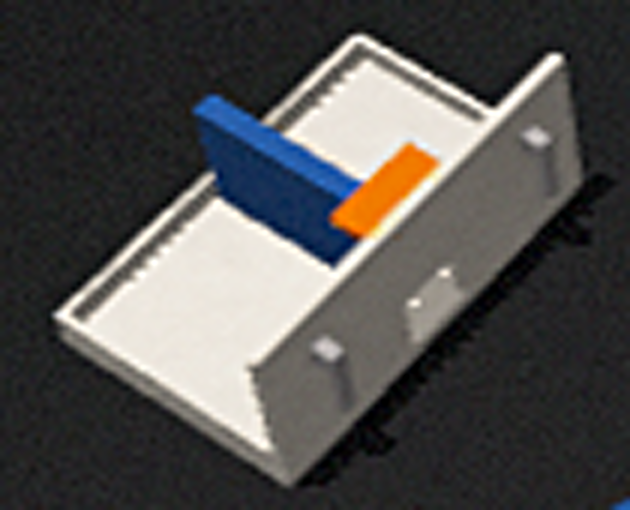

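View pics/c_srack.png

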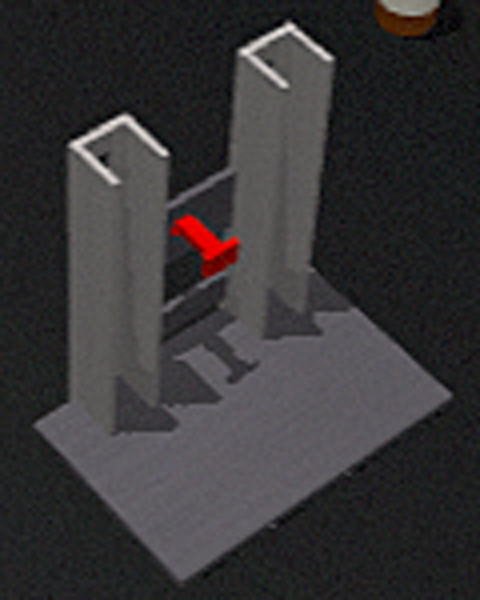

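```bash
python3 - <<'E'
from h import *
T=cam('top');S=cam('scene')
ti=cv2.imread('pics/top0.png');si=cv2.imread('pics/scene0.png')
f=lambda c,o,k=6:[(c[0]+.5)/k-.5+o[0],(c[1]+.5)/k-.5+o[1]]
mm=lambda a:np.round(np.array(a)*1e3,1).tolist()
def P(pts,o,z): return plane(T,[f(p,o) for p in pts],z)
r=P([(105,273),(214,276),(435,284),(543,284)],(285,140),.215); print('upr tops front',mm(r[:,:2]))
v=r[0]-r[3]; print('rack yaw', np.arctan2(-v[0],v[1]), 'mid',mm((r[0]+r[3])/2))
b=P([(75,57),(565,70),(65,373),(557,387)],(285,140),.010); print('base',mm(b[:,:2]))
c=b.mean(0); v=b[0]-b[1]; w=b[2]-b[3]; print('yaws',np.arctan2(-v[0],v[1]),np.arctan2(-w[0],w[1]),'center(x=67)',mm(c))
# pad
def cen(im,lo,hi,box=None):
    m=cv2.inRange(cv2.cvtColor(im,cv2.COLOR_BGR2HSV),lo,hi)
    if box: k=np.zeros_like(m);x0,y0,x1,y1=box;k[y0:y1,x0:x1]=255;m&=k
    n,l,st,ce=cv2.connectedComponentsWithStats(m); i=1+np.argmax(st[1:,4]); return ce[i],st[i],np.argwhere(l==i)[:,::-1]
a,sa,pa=cen(ti,(10,150,120),(22,255,255),(400,220,500,300)); d,sd,pd=cen(si,(8,150,120),(22,255,255),(150,280,260,370))
print('pad',a,sa,d,sd,'tri',mm(tri([T,S],[a,d])),'top plane',mm(plane(T,[a],.075)),'scene',mm(plane(S,[d],.075)))
print('padrect',cv2.minAreaRect(pa.astype(np.float32)))
o=(400,220)
bp=P([(100,163),(497,42)],o,.075); v=bp[0]-bp[1]; print('backplate top',mm(bp),'yaw',np.arctan2(-v[0],v[1]),'w',np.linalg.norm(v))
rim=P([(146,444),(532,327)],o,.016); v=rim[0]-rim[1]; print('front rim',mm(rim),'yaw',np.arctan2(-v[0],v[1]),np.linalg.norm(v))
dv=P([(299,172),(322,170),(352,370),(377,367)],o,.060); print('div',mm(dv[:,:2])); q=(dv[0]+dv[1]-dv[2]-dv[3])/2; print('yaw',np.arctan2(q[1],q[0]),np.linalg.norm(q))
# scene shelf: divider top: 
fs=lambda c:f(c,(150,280))
ds=plane(S,[fs((205,97)),fs((340,190))],.06); print('scene div',mm(ds))
# bottle cap, beaker
a,sa,_=cen(ti,(100,120,60),(125,255,255),(170,220,230,270)); d,sd,_=cen(si,(100,120,60),(125,255,255),(380,170,420,200)); print('cap',a,d,mm(tri([T,S],[a,d])),mm(plane(T,[a],.13)))
print('beaker',mm(plane(T,[(342,317)],.085)))
a,sa,_=cen(ti,(100,120,60),(125,255,255),(420,130,510,200)); print('case',mm(plane(T,[a],.04)),mm(plane(T,[[432,143],[502,147],[430,188],[501,192]],.04)))
print('tr',mm(plane(T,[[152,158],[228,152],[228,186],[152,188]],.06)))
E
```

```text
upr tops front [[660.0, 47.6], [658.3, 11.1], [654.2, -62.8], [653.7, -98.9]]
rack yaw -0.04335484111875163 mid [656.8, -25.7, 215.0]
base [[793.3, 66.9], [784.3, -132.0], [663.0, 72.4], [653.8, -124.8]]
yaws -0.04551566492105539 -0.04652933762220043 center(x=67) [723.6, -29.4, 10.0]
pad [450.14634146 242.44715447] [442 237  18  12 123] [213.59482759 311.37931034] [205 304  18  16 116] tri [552.0, -282.3, 71.6] top plane [[552.1, -280.8, 75.0]] scene [[554.0, -284.0, 75.0]]
padrect ((450.1226501464844, 242.17922973632812), (7.829551696777344, 16.62062644958496), 74.05460357666016)
backplate top [[543.7, -203.0, 75.0], [587.2, -357.0, 75.0]] yaw 0.2755193602733437 w 0.16001883609250628
front rim [[437.5, -228.4, 16.0], [480.4, -384.6, 16.0]] yaw 0.26798020450105403 0.16196168832500984
div [[540.1, -282.3], [540.8, -291.2], [464.2, -299.9], [465.1, -309.6]]
yaw 0.23230043810634857 0.07791411375532152
scene div [[464.9, -305.5, 60.0], [532.6, -291.0, 60.0]]
cap [196.70355731 244.36363636] [401.08648649 183.65405405] [552.9, 283.7, 121.1] [[552.3, 281.8, 130.0]]
beaker [[389.6, -31.6, 85.0]]
case [[735.6, -337.3, 40.0]] [[794.6, -256.8, 40.0], [783.6, -426.8, 40.0], [685.2, -247.1, 40.0], [673.6, -417.5, 40.0]]
tr [[766.9, 409.7, 60.0], [776.0, 227.2, 60.0], [694.5, 226.7, 60.0], [694.3, 407.8, 60.0]]
```

Rack origin is about (656.8, -26.1) mm with yaw -0.045. Shelf origin is about (564.5, -279) mm with yaw 0.268, which puts the grip point near (516, -292). Moving above the grip.

```bash
python3 -m crank '[{"hand":0.3,"dx":-161,"dy":40,"dz":370,"yaw":0.114},{"hand":0.3,"dx":-161,"dy":40,"dz":370,"yaw":0.114},{"hand":0.3,"dx":-161,"dy":40,"dz":370,"yaw":0.114},{"hand":0.3,"dx":-161,"dy":40,"dz":370,"yaw":0.114},{"hand":0.3,"dx":-161,"dy":40,"dz":370,"yaw":0.114},{"hand":0.3,"dx":-161,"dy":40,"dz":370,"yaw":0.114},{"hand":0.3,"dx":-161,"dy":40,"dz":370,"yaw":0.114},{"hand":0.3,"dx":-161,"dy":40,"dz":370,"yaw":0.114},{"hand":0.3,"dx":-161,"dy":40,"dz":370,"yaw":0.114},{"hand":0.3,"dx":-161,"dy":40,"dz":370,"yaw":0.114},{"hand":0.3,"dx":-161,"dy":40,"dz":370,"yaw":0.114},{"hand":0.3,"dx":-161,"dy":40,"dz":370,"yaw":0.114}]' 60
cat > st.py <<'E'
from h import *
s=bot.observe(); print('t',round(float(s['clock']),2),'pos',np.round(np.array(s['position'])*1e3,1),'rpy',np.round(s['tool_rot'],3),'F',np.round(s['force'],1),'M',np.round(s['moment'],2),'w',round(s['grip_width']*1e3,1),'q',np.round(s['qpos'],2))
E
python3 st.py; python3 -c "
from h import *
snap('wrist','w1.png')"
```

```text
clock: 1.15
position: [0.5172, -0.2909, 0.1907]
tool_rot: [-1.571, 0.001, -1.3]
force: [-0.4, -0.3, 0.3]
grip_width: 0.0598
t 1.15 pos [ 517.2 -290.9  190.7] rpy [-1.571e+00  1.000e-03 -1.300e+00] F [-0.4 -0.3  0.3] M [-0.03  0.04  0.02] w 59.8 q [ 0.47  0.52 -0.08  1.72  0.05  0.9  -0.93]
```

View pics/w1.png

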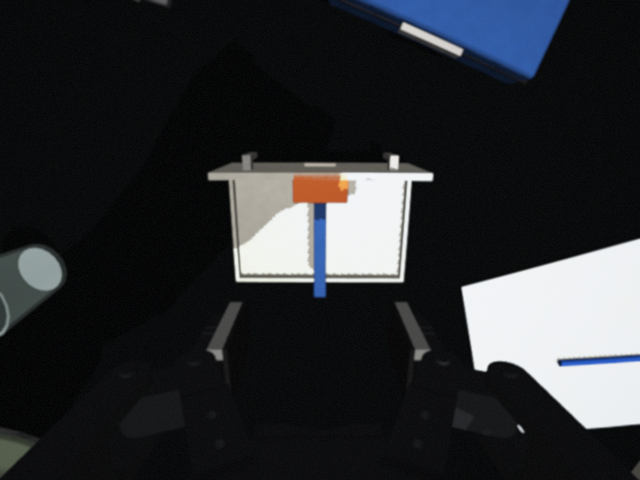

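The wrist view shows the shelf square to the gripper. The divider top runs from (320,204) to (320,297), the back-plate top edge from (209,172) to (432,172), and the pad is at (320,189). I'll refine from this.

```bash
python3 - <<'E'
from h import *
W=cam('wrist'); im=cv2.imread('pics/w1.png'); h=cv2.cvtColor(im,cv2.COLOR_BGR2HSV)
m=cv2.inRange(h,(100,150,60),(125,255,255)); m[:,:280]=0;m[:,360:]=0;m[:200]=0;m[310:]=0
p=np.argwhere(m)[:,::-1].astype(np.float32); 
pts=[]
for y in range(222,295,3):
    x=np.where(m[y])[0]; pts.append([(x.min()+x.max())/2,y])
q=plane(W,pts,.060); v=np.polyfit(q[:,0],q[:,1],1); print('div yaw',np.arctan(v[0]),'at x=.5163 y',np.polyval(v,.5163), p[:,1].min(),p[:,1].max())
e=plane(W,[[320,297.5]],.06); print('front end',e)
m=cv2.inRange(h,(4,120,60),(22,255,255)); ys,xs=np.where(m[150:230,270:370]); print('pad px',xs.min()+270,xs.max()+270,ys.min()+150,ys.max()+150, plane(W,[[(xs.min()+xs.max())/2+270,(ys.min()+ys.max())/2+150]],.075))
b=plane(W,[[208.5,172],[433,172]],.075); d=b[0]-b[1]; print('back top?',b,np.arctan2(-d[0],d[1]),np.linalg.norm(d))
E
python3 - <<'E'
import cv2
im=cv2.imread('pics/w1.png'); cv2.imwrite('pics/c_w1.png',cv2.resize(im[145:305,200:440],None,fx=3.3,fy=3.3,interpolation=cv2.INTER_CUBIC))
E
```

```text
div yaw 0.26689515874649294 at x=.5163 y -0.2936429046849566 205.0 297.0
front end [[ 0.46202579 -0.30905465  0.06      ]]
pad px 293 347 176 202 [[ 0.55226584 -0.28408478  0.075     ]]
back top? [[ 0.54321963 -0.20422421  0.075     ]
 [ 0.58553238 -0.35841017  0.075     ]] 0.2678331932468127 0.15988645965086973
```

View pics/c_w1.png

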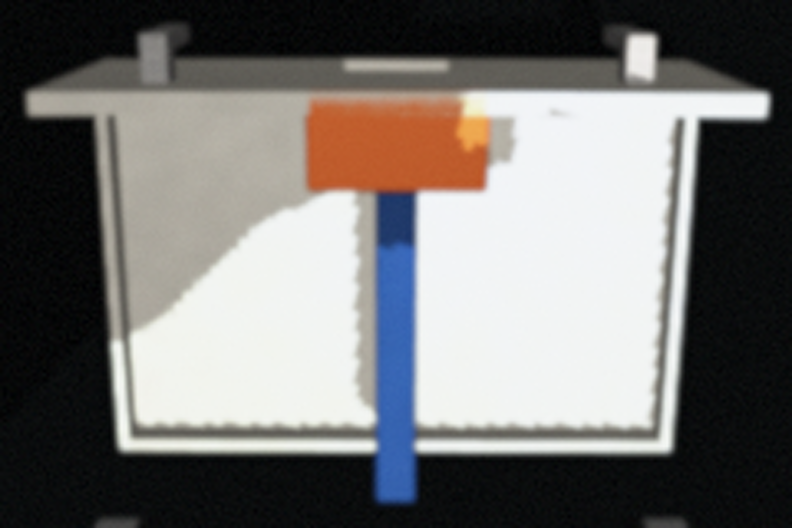

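```bash
python3 -m crank '[{"hand":0.3,"dx":2.3,"dy":35,"dz":-2.4},{"hand":0.3,"dx":2.3,"dy":70,"dz":-2.4},{"hand":0.3,"dx":2.3,"dy":105,"dz":-2.4},{"hand":0.3,"dx":2.3,"dy":140,"dz":-2.4},{"hand":0.3,"dx":2.3,"dy":165,"dz":-2.4},{"hand":0.3,"dx":2.3,"dy":165,"dz":-2.4},{"hand":1,"dx":2.3,"dy":165,"dz":-2.4},{"hand":1,"dx":2.3,"dy":165,"dz":-2.4},{"hand":1,"dx":2.3,"dy":165,"dz":-2.4},{"hand":1,"dx":2.3,"dy":165,"dz":-2.4},{"hand":1,"dx":2.3,"dy":165,"dz":-2.4},{"hand":1,"dx":2.3,"dy":165,"dz":-2.4}]' 100
python3 st.py
```

```text
t 1.2 pos [ 516.2 -292.4  191. ] rpy [-1.571  0.    -1.302] F [-0.1 -1.4 -0.4] M [-0.08  0.01  0.04] w 60.0 q [ 0.47  0.52 -0.08  1.72  0.05  0.9  -0.93]$[0]: bad value
```

```bash
python3 -m crank '[{"hand":0.3,"dx":1.2,"dy":35,"dz":-1,"yaw":0},{"hand":0.3,"dx":1.2,"dy":70,"dz":-1,"yaw":0},{"hand":0.3,"dx":1.2,"dy":105,"dz":-1,"yaw":0},{"hand":0.3,"dx":1.2,"dy":140,"dz":-1,"yaw":0},{"hand":0.3,"dx":1.2,"dy":165,"dz":-1,"yaw":0},{"hand":0.3,"dx":1.2,"dy":165,"dz":-1,"yaw":0},{"hand":1,"dx":1.2,"dy":165,"dz":-1,"yaw":0},{"hand":1,"dx":1.2,"dy":165,"dz":-1,"yaw":0},{"hand":1,"dx":1.2,"dy":165,"dz":-1,"yaw":0},{"hand":1,"dx":1.2,"dy":165,"dz":-1,"yaw":0},{"hand":1,"dx":1.2,"dy":165,"dz":-1,"yaw":0},{"hand":1,"dx":1.2,"dy":165,"dz":-1,"yaw":0}]' 100
python3 st.py
```

```text
clock: 2.2
position: [0.5163, -0.2947, 0.0282]
tool_rot: [-1.569, -0.002, -1.303]
force: [-4.6, 1.0, 15.3]
grip_width: 0.0084
t 2.2 pos [ 516.3 -294.7   28.2] rpy [-1.569 -0.002 -1.303] F [-4.6  1.  15.3] M [ 0.4   0.72 -0.02] w 8.4 q [ 0.46  0.75 -0.06  1.81  0.08  0.58 -0.95]
```

```bash
python3 -m crank '[{"hand":1,"dx":0,"dy":-10,"dz":0,"yaw":0},{"hand":1,"dx":0,"dy":-30,"dz":0,"yaw":0},{"hand":1,"dx":0,"dy":-60,"dz":0,"yaw":0},{"hand":1,"dx":0,"dy":-90,"dz":0,"yaw":0},{"hand":1,"dx":0,"dy":-120,"dz":0,"yaw":0},{"hand":1,"dx":0,"dy":-130,"dz":0,"yaw":0},{"hand":1,"dx":0,"dy":-130,"dz":0,"yaw":0},{"hand":1,"dx":0,"dy":-130,"dz":0,"yaw":0}]'
python3 st.py; python3 -c "
from h import *
snap('wrist','w2.png');snap('scene','s2.png')"
```

```text
clock: 2.87
position: [0.5154, -0.2941, 0.1564]
tool_rot: [-1.57, -0.0, -1.303]
force: [0.1, 0.3, -3.3]
grip_width: 0.0083
t 2.87 pos [ 515.4 -294.1  156.4] rpy [-1.57  -0.    -1.303] F [ 0.1  0.3 -3.3] M [-0.03  0.04 -0.03] w 8.3 q [ 0.47  0.56 -0.08  1.75  0.05  0.83 -0.93]
```

View pics/w2.png

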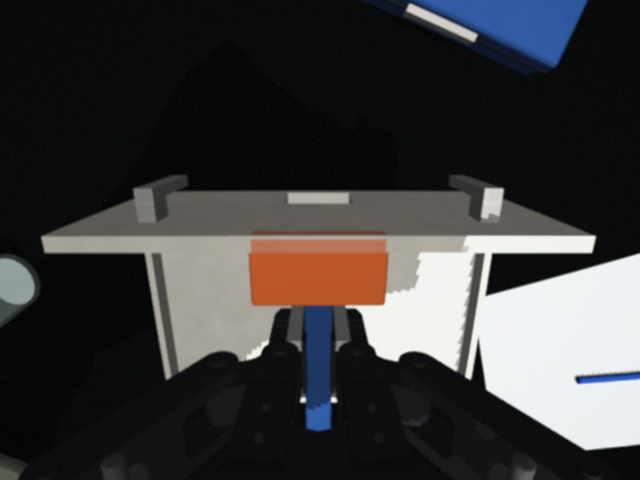

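View pics/s2.png

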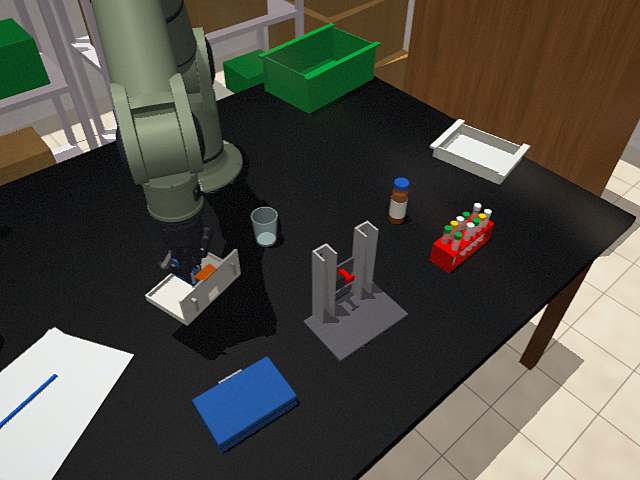

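The shelf is lifted level and square, with its back-plate top edge from (42,236) to (596,236) in the wrist view. I'll measure where it sits relative to the tool.

```bash
cat > held.py <<'E'
from h import *
from scipy.optimize import brentq
def held(p1,p2):
    W=cam('wrist'); s=bot.observe(); tp=np.array(s['position']); Rt=R.from_euler('xyz',s['tool_rot']).as_matrix()
    fn=lambda z: np.linalg.norm(np.subtract(*plane(W,[p1,p2],z)))-.160
    z=brentq(fn,.05,.3); b=plane(W,[p1,p2],z); d=b[0]-b[1]; mid=b.mean(0)
    print('edge z',z,'mid',np.round(mid*1e3,1),'yaw',np.arctan2(-d[0],d[1]),'underside',z-.075)
    print('shelf origin in tool (x,y,z) mm', np.round(Rt.T@(mid-[0,0,.075]-tp)*1e3,1))
E
python3 - <<'E'
from held import *
held([42,236],[596,236])
E
python3 -c "
import cv2
im=cv2.imread('pics/w2.png'); cv2.imwrite('pics/c_w2.png',cv2.resize(im[160:320,30:170],None,fx=3.5,fy=3.5,interpolation=cv2.INTER_CUBIC));cv2.imwrite('pics/c_w2b.png',cv2.resize(im[160:320,470:610],None,fx=3.5,fy=3.5,interpolation=cv2.INTER_CUBIC))"
```

```text
edge z 0.20137164815637423 mid [ 564.2 -280.7  201.4] yaw 0.2672151447183353 underside 0.12637164815637425
shelf origin in tool (x,y,z) mm [ 0.5 28.5 51.1]
```

View pics/c_w2.png

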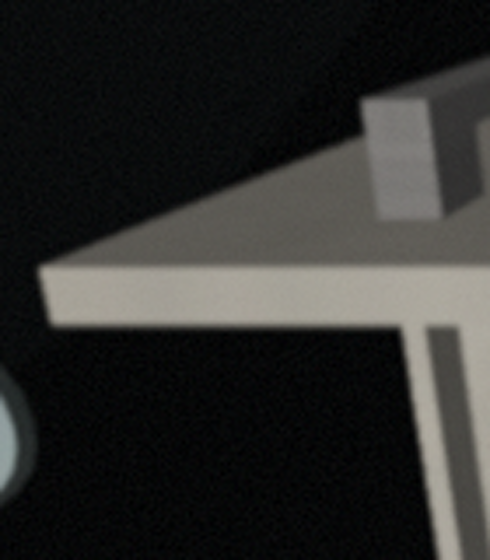

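View pics/c_w2b.png

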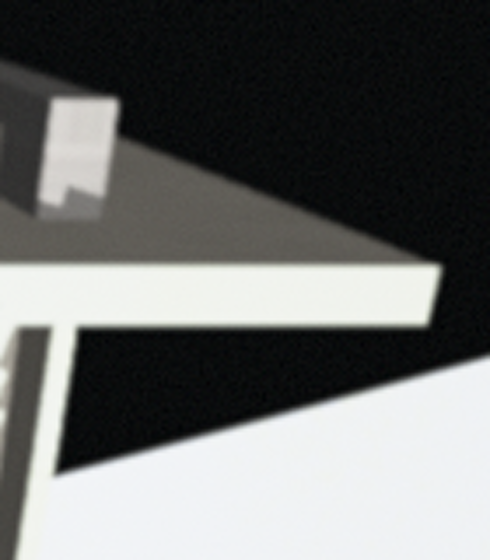

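Underside height is about TCP z − 28, and the shelf is gripped 51 mm behind its back face. Now the approach to about 45 mm in front of the uprights, squared to the rack.

```bash
python3 -m crank '[{"hand":1,"dx":-25,"dy":-2,"dz":11,"yaw":0.1},{"hand":1,"dx":-55,"dy":-2,"dz":25,"yaw":0.2},{"hand":1,"dx":-85,"dy":-2,"dz":39,"yaw":0.313},{"hand":1,"dx":-115,"dy":-2,"dz":53,"yaw":0.313},{"hand":1,"dx":-145,"dy":-2,"dz":67,"yaw":0.313},{"hand":1,"dx":-175,"dy":-2,"dz":81,"yaw":0.313},{"hand":1,"dx":-205,"dy":-2,"dz":95,"yaw":0.313},{"hand":1,"dx":-235,"dy":-2,"dz":108,"yaw":0.313},{"hand":1,"dx":-251,"dy":-2,"dz":116,"yaw":0.313},{"hand":1,"dx":-251,"dy":-2,"dz":116,"yaw":0.313},{"hand":1,"dx":-251,"dy":-2,"dz":116,"yaw":0.313},{"hand":1,"dx":-251,"dy":-2,"dz":116,"yaw":0.313}]'
python3 st.py; python3 -c "
from h import *
snap('wrist','w3.png');snap('top','t3.png')"
```

```text
clock: 3.97
position: [0.5604, -0.0222, 0.1572]
tool_rot: [-1.573, -0.001, -1.616]
force: [0.3, -0.1, -2.8]
grip_width: 0.0083
t 3.97 pos [560.4 -22.2 157.2] rpy [-1.573e+00 -1.000e-03 -1.616e+00] F [ 0.3 -0.1 -2.8] M [ 0.    0.02 -0.03] w 8.3 q [-0.06  0.51 -0.02  1.84  0.01  0.79 -1.69]
```

View pics/w3.png

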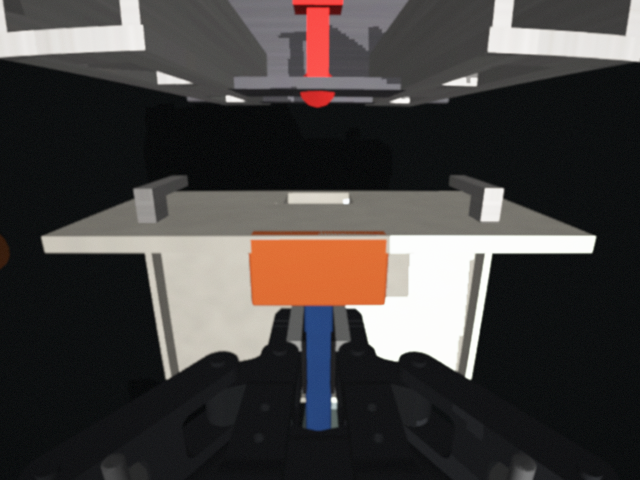

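View pics/t3.png

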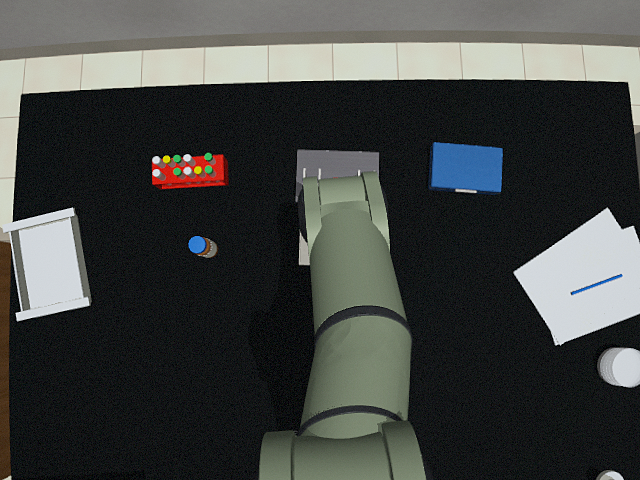

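The wrist view shows upright inner-front corners at (144,49) and (490,52), the catch nose at (318,100), and the shelf edge still from (42,236) to (596,236).

```bash
python3 -c "
import cv2
im=cv2.imread('pics/w3.png'); cv2.imwrite('pics/c_w3.png',cv2.resize(im[0:110,0:200],None,fx=4,fy=4,interpolation=cv2.INTER_CUBIC));cv2.imwrite('pics/c_w3b.png',cv2.resize(im[0:110,440:640],None,fx=4,fy=4,interpolation=cv2.INTER_CUBIC))"
```

```text
(no output)
```

View pics/c_w3.png

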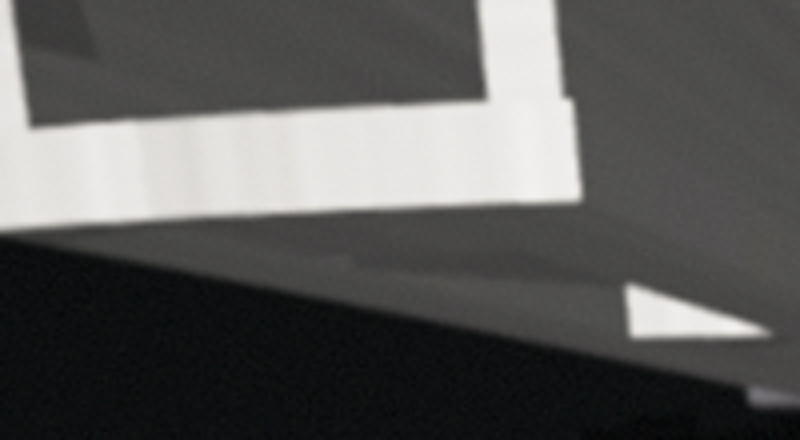

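View pics/c_w3b.png

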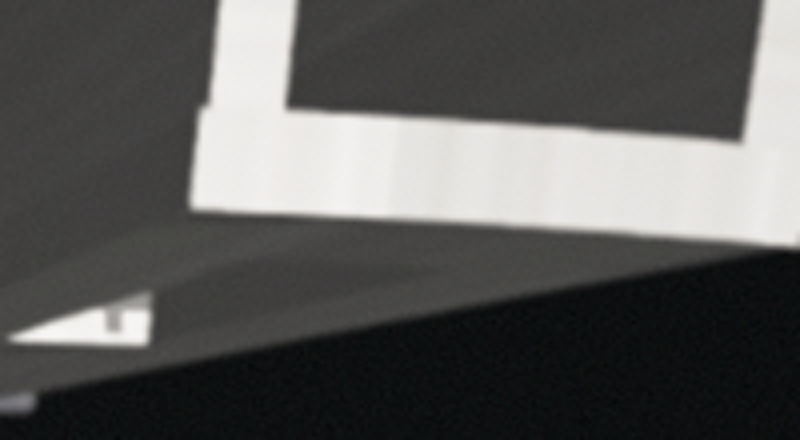

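```bash
python3 - <<'E'
from held import *
held([41.5,235.7],[596,235.6])
W=cam('wrist'); s=bot.observe(); tp=np.array(s['position']); Rt=R.from_euler('xyz',s['tool_rot']).as_matrix()
print(tp)
p=plane(W,[[2,58],[145.2,50.1],[487.4,52.2],[636,61]],.215); print(np.round(p*1e3,1))
d=p[0]-p[3]; print('yaw outer',np.arctan2(-d[0],d[1])); d=p[1]-p[2]; print('yaw in',np.arctan2(-d[0],d[1]),'gap',np.linalg.norm(d))
m=(p[1]+p[2])/2; print('rack mid',m,'in tool',np.round(Rt.T@(m-tp)*1e3,1))
c=plane(W,[[318,100]],.1085);print('nose',c, Rt.T@(c[0]-tp)*1e3)
E
```

```text
edge z 0.20424201015134064 mid [611.8 -25.4 204.2] yaw -0.04780999026826713 underside 0.12924201015134062
shelf origin in tool (x,y,z) mm [ 0.3 28.4 51.3]
[ 0.56062036 -0.0226606   0.15772999]
[[660.5  44.2 215. ]
 [658.9  10.2 215. ]
 [654.9 -64.1 215. ]
 [653.  -99.4 215. ]]
yaw outer -0.052091832535605544
yaw in -0.053919064001073776 gap 0.07437396441876205
rack mid [ 0.65688531 -0.02696659  0.215     ] in tool [ -0.2 -57.4  96.3]
nose [[ 0.6533462  -0.02714818  0.1085    ]] [ 0.12041758 49.13378372 92.88524148]
```

Aligned to within 0.5 mm laterally and about 0.005 rad, underside about 129 mm, gap 45 mm. Inserting.

```bash
python3 -m crank '[{"hand":1,"dx":-0.4,"dy":-0.5,"dz":10,"yaw":0.005},{"hand":1,"dx":-0.4,"dy":-0.5,"dz":20,"yaw":0.005},{"hand":1,"dx":-0.4,"dy":-0.5,"dz":28,"yaw":0.005},{"hand":1,"dx":-0.4,"dy":-0.5,"dz":34,"yaw":0.005},{"hand":1,"dx":-0.4,"dy":-0.5,"dz":38,"yaw":0.005},{"hand":1,"dx":-0.4,"dy":-0.5,"dz":42,"yaw":0.005},{"hand":1,"dx":-0.4,"dy":-0.5,"dz":44,"yaw":0.005},{"hand":1,"dx":-0.4,"dy":-0.5,"dz":45,"yaw":0.005},{"hand":1,"dx":-0.4,"dy":-0.5,"dz":45,"yaw":0.005}]'
python3 st.py; python3 -c "
from h import *
snap('wrist','w4.png');snap('scene','s4.png')"
```

```text
clock: 4.82
position: [0.6057, -0.0231, 0.1586]
tool_rot: [-1.572, -0.0, -1.621]
force: [-0.8, -0.3, -2.7]
grip_width: 0.0087
t 4.82 pos [605.7 -23.1 158.6] rpy [-1.572 -0.    -1.621] F [-0.8 -0.3 -2.7] M [-0.01  0.15 -0.05] w 8.7 q [-0.05  0.57 -0.01  1.72  0.01  0.85 -1.69]
```

View pics/w4.png

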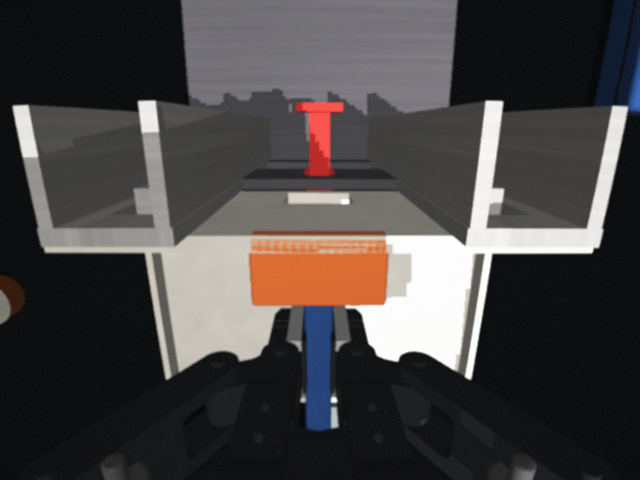

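View pics/s4.png

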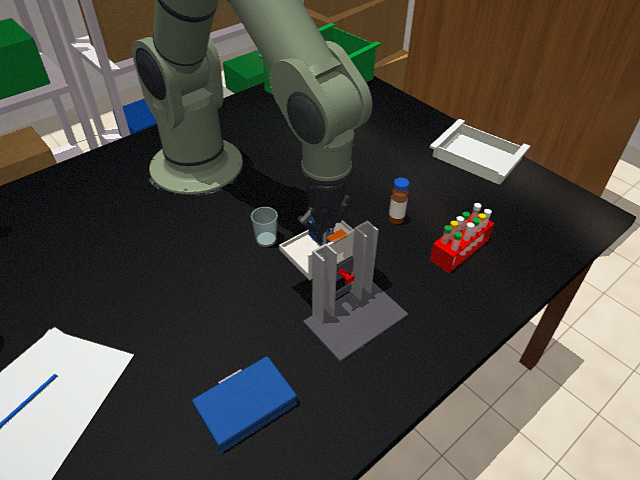

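Both hooks show through the slots behind the upright fronts, at about (144,200) and (492,200), with light contact. Lowering.

```bash
python3 -m crank '[{"hand":1,"dx":0,"dy":3,"dz":0.5,"yaw":0},{"hand":1,"dx":0,"dy":6,"dz":0.5,"yaw":0},{"hand":1,"dx":0,"dy":9,"dz":0.5,"yaw":0},{"hand":1,"dx":0,"dy":12,"dz":0.5,"yaw":0},{"hand":1,"dx":0,"dy":14,"dz":0.5,"yaw":0},{"hand":1,"dx":0,"dy":14,"dz":0.5,"yaw":0}]'
python3 st.py
```

```text
clock: 5.42
position: [0.6057, -0.0231, 0.1443]
tool_rot: [-1.572, -0.0, -1.621]
force: [-5.2, 0.1, -4.6]
grip_width: 0.0086
t 5.42 pos [605.7 -23.1 144.3] rpy [-1.572 -0.    -1.621] F [-5.2  0.1 -4.6] M [ 0.07  1.05 -0.08] w 8.6 q [-0.05  0.59 -0.01  1.73  0.01  0.82 -1.69]
```

```bash
python3 -m crank '[{"hand":1,"dx":0,"dy":1,"dz":-0.2,"yaw":0},{"hand":1,"dx":0,"dy":2,"dz":-0.2,"yaw":0},{"hand":1,"dx":0,"dy":2,"dz":-0.2,"yaw":0}]'
python3 st.py
```

```text
clock: 5.67
position: [0.6058, -0.023, 0.143]
tool_rot: [-1.572, 0.0, -1.621]
force: [-8.3, 0.6, 1.4]
grip_width: 0.0086
t 5.67 pos [605.8 -23.  143. ] rpy [-1.572  0.    -1.621] F [-8.3  0.6  1.4] M [ 0.08  1.31 -0.04] w 8.6 q [-0.05  0.6  -0.01  1.73  0.01  0.82 -1.69]
```

It's resting on the catch nose (underside about 115 mm) with the hook lips captured behind the slots. Releasing and rising.

```bash
python3 -m crank '[{"hand":0.5,"dx":0,"dy":0,"dz":-0.4,"yaw":0},{"hand":0.5,"dx":0,"dy":0,"dz":-0.4,"yaw":0},{"hand":0.5,"dx":0,"dy":0,"dz":-0.4,"yaw":0},{"hand":0.5,"dx":0,"dy":0,"dz":-0.4,"yaw":0},{"hand":0.5,"dx":0,"dy":-20,"dz":-5,"yaw":0},{"hand":0.5,"dx":0,"dy":-50,"dz":-10,"yaw":0},{"hand":0.5,"dx":0,"dy":-90,"dz":-10,"yaw":0},{"hand":0.5,"dx":0,"dy":-90,"dz":-10,"yaw":0},{"hand":0.5,"dx":0,"dy":-90,"dz":-10,"yaw":0}]'
python3 st.py; python3 -c "
from h import *
snap('wrist','w5.png');snap('scene','s5.png')"
```

```text
clock: 6.42
position: [0.5975, -0.0226, 0.2351]
tool_rot: [-1.566, 0.0, -1.621]
force: [-0.0, -0.4, -0.4]
grip_width: 0.0427
t 6.42 pos [597.5 -22.6 235.1] rpy [-1.566  0.    -1.621] F [-0.  -0.4 -0.4] M [-0.02  0.03  0.03] w 42.7 q [-0.06  0.47 -0.01  1.67  0.    0.99 -1.69]
```

View pics/w5.png

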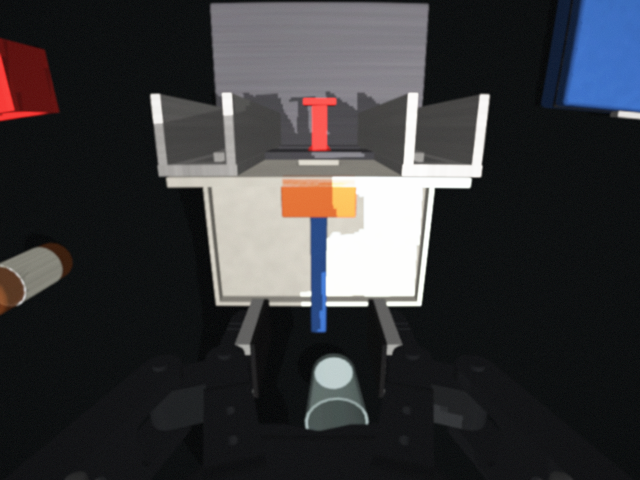

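View pics/s5.png

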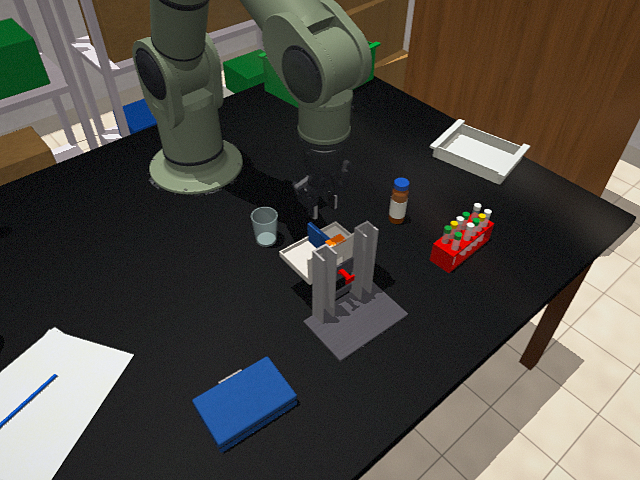

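The shelf hangs on both hooks at catch height. Next: close the fingers, move above the pad and press.

```bash
python3 -m crank '[{"hand":1,"dx":1,"dy":0,"dz":10,"yaw":0},{"hand":1,"dx":1,"dy":0,"dz":25,"yaw":0},{"hand":1,"dx":1,"dy":0,"dz":40,"yaw":0},{"hand":1,"dx":1,"dy":0,"dz":46.4,"yaw":0},{"hand":1,"dx":1,"dy":10,"dz":46.4,"yaw":0},{"hand":1,"dx":1,"dy":20,"dz":46.4,"yaw":0},{"hand":1,"dx":1,"dy":30,"dz":46.4,"yaw":0},{"hand":1,"dx":1,"dy":30,"dz":46.4,"yaw":0},{"hand":1,"dx":1,"dy":30,"dz":46.4,"yaw":0}]'
python3 st.py; python3 -c "
from h import *
snap('wrist','w6.png')"
```

```text
clock: 7.27
position: [0.6418, -0.0259, 0.202]
tool_rot: [-1.572, -0.0, -1.621]
force: [1.1, 0.8, -0.0]
grip_width: 0.0002
t 7.27 pos [641.8 -25.9 202. ] rpy [-1.572 -0.    -1.621] F [ 1.1  0.8 -0. ] M [0.01 0.01 0.  ] w 0.2 q [-0.05  0.58 -0.01  1.58  0.    0.98 -1.68]
```

View pics/w6.png

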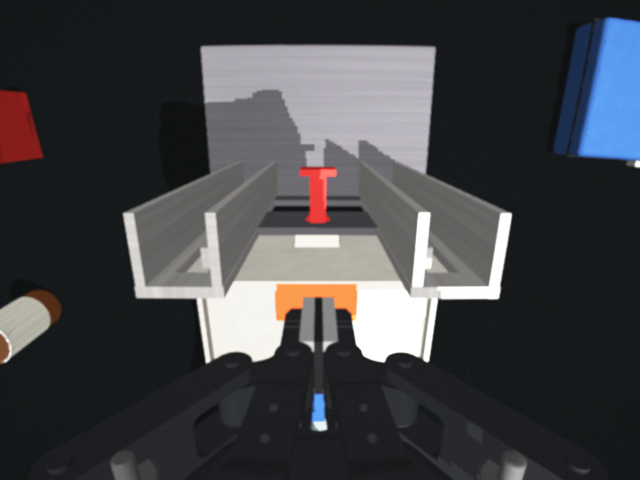

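Closed fingertips are above the pad at (318,300). Pressing in small steps.

```bash
python3 -m crank '[{"hand":1,"dx":0,"dy":5,"dz":2,"yaw":0},{"hand":1,"dx":0,"dy":10,"dz":2,"yaw":0},{"hand":1,"dx":0,"dy":13,"dz":2,"yaw":0},{"hand":1,"dx":0,"dy":15,"dz":2,"yaw":0},{"hand":1,"dx":0,"dy":16,"dz":2,"yaw":0}]'
python3 st.py
python3 -m crank '[{"hand":1,"dx":0,"dy":2,"dz":0,"yaw":0},{"hand":1,"dx":0,"dy":4,"dz":0,"yaw":0},{"hand":1,"dx":0,"dy":4,"dz":0,"yaw":0}]'
python3 st.py
```

```text
clock: 7.73
position: [0.6455, -0.026, 0.1876]
tool_rot: [-1.568, 0.0, -1.621]
force: [1.7, -0.4, 14.8]
grip_width: -0.0001
t 7.73 pos [645.5 -26.  187.6] rpy [-1.568  0.    -1.621] F [ 1.7 -0.4 14.8] M [-0.   -0.27 -0.  ] w -0.1 q [-0.05  0.6  -0.01  1.59  0.    0.95 -1.68]
clock: 7.98
position: [0.6459, -0.026, 0.1839]
tool_rot: [-1.567, 0.0, -1.621]
force: [3.0, -0.9, 10.0]
grip_width: 0.0001
t 7.98 pos [645.9 -26.  183.9] rpy [-1.567  0.    -1.621] F [ 3.  -0.9 10. ] M [-0.04 -0.67 -0.02] w 0.1 q [-0.05  0.6  -0.01  1.59  0.    0.95 -1.68]
```

```bash
python3 -m crank '[{"hand":1,"dx":0,"dy":2,"dz":-1,"yaw":0},{"hand":1,"dx":0,"dy":4,"dz":-1,"yaw":0},{"hand":1,"dx":0,"dy":6,"dz":-1,"yaw":0},{"hand":1,"dx":0,"dy":6,"dz":-1,"yaw":0}]'
python3 st.py
python3 -m crank '[{"hand":1,"dx":0,"dy":2,"dz":0,"yaw":0},{"hand":1,"dx":0,"dy":3,"dz":0,"yaw":0},{"hand":1,"dx":0,"dy":3,"dz":0,"yaw":0}]'
python3 st.py
```

```text
clock: 8.32
position: [0.6439, -0.026, 0.1768]
tool_rot: [-1.57, 0.0, -1.621]
force: [-0.5, 0.1, -0.4]
grip_width: 0.0002
t 8.32 pos [643.9 -26.  176.8] rpy [-1.57   0.    -1.621] F [-0.5  0.1 -0.4] M [-0.02  0.01  0.  ] w 0.2 q [-0.05  0.61 -0.01  1.6   0.    0.93 -1.68]
clock: 8.57
position: [0.6437, -0.0259, 0.1744]
tool_rot: [-1.57, 0.0, -1.621]
force: [-2.5, 0.1, 11.2]
grip_width: -0.0001
t 8.57 pos [643.7 -25.9 174.4] rpy [-1.57   0.    -1.621] F [-2.5  0.1 11.2] M [ 0.06  0.72 -0.04] w -0.1 q [-0.05  0.61 -0.01  1.6   0.    0.93 -1.68]
```

The force fell to about 0 at 176.8 mm (the click), then rose against the hook stop at 174.4. One slightly firmer press, then retreat and look.

```bash
python3 -m crank '[{"hand":1,"dx":0,"dy":1,"dz":0,"yaw":0},{"hand":1,"dx":0,"dy":2,"dz":0,"yaw":0},{"hand":1,"dx":0,"dy":2,"dz":0,"yaw":0}]'
python3 st.py
python3 -m crank '[{"hand":1,"dx":0,"dy":-20,"dz":0,"yaw":0},{"hand":1,"dx":0,"dy":-50,"dz":-20,"yaw":0},{"hand":1,"dx":0,"dy":-65,"dz":-50,"yaw":0},{"hand":0.5,"dx":0,"dy":-65,"dz":-50,"yaw":0},{"hand":0.5,"dx":0,"dy":-65,"dz":-50,"yaw":0},{"hand":0.5,"dx":0,"dy":-65,"dz":-50,"yaw":0}]'
python3 st.py; python3 -c "
from h import *
snap('wrist','w7.png');snap('scene','s7.png')
s=cv2.imread('pics/s7.png');cv2.imwrite('pics/c_s7.png',cv2.resize(s[205:325,265:405],None,fx=5,fy=5,interpolation=cv2.INTER_CUBIC))"
```

```text
clock: 8.82
position: [0.6439, -0.026, 0.174]
tool_rot: [-1.569, 0.0, -1.621]
force: [-11.0, 0.5, 33.2]
grip_width: -0.0002
t 8.82 pos [643.9 -26.  174. ] rpy [-1.569  0.    -1.621] F [-11.    0.5  33.2] M [ 0.12  2.49 -0.03] w -0.2 q [-0.05  0.61 -0.01  1.6   0.    0.93 -1.68]
clock: 9.32
position: [0.5938, -0.0234, 0.2365]
tool_rot: [-1.571, 0.0, -1.621]
force: [1.2, -0.1, 0.7]
grip_width: 0.0359
t 9.32 pos [593.8 -23.4 236.5] rpy [-1.571  0.    -1.621] F [ 1.2 -0.1  0.7] M [-0.02  0.04  0.02] w 35.9 q [-0.06  0.47 -0.01  1.68  0.    1.   -1.68]
```

View pics/w7.png

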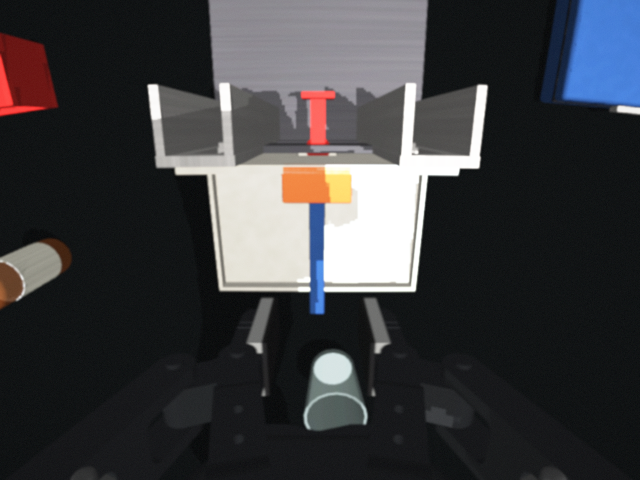

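View pics/c_s7.png

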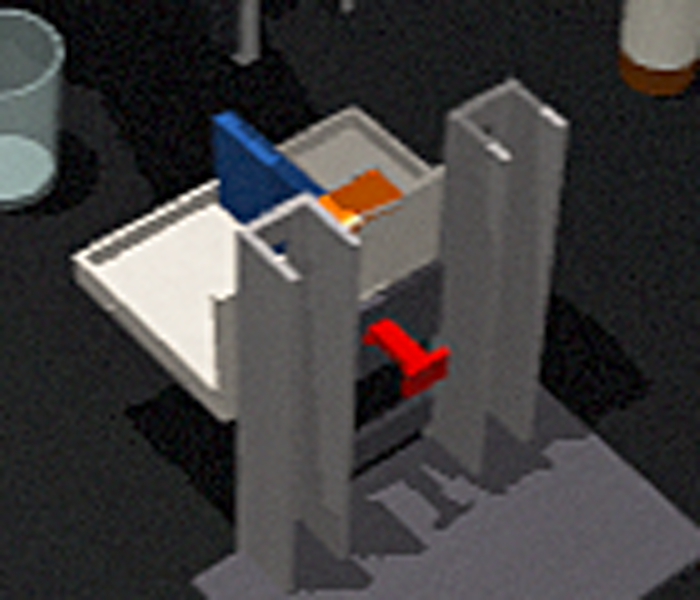

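The shelf is down and square, with the red tail visible. I'll check the catch tail against its rest position, and the shelf's height and level.

```bash
python3 - <<'E'
from h import *
S=cam('scene');W=cam('wrist')
def red(f):
    im=cv2.imread(f);h=cv2.cvtColor(im,cv2.COLOR_BGR2HSV);m=cv2.inRange(h,(0,150,80),(5,255,255))|cv2.inRange(h,(172,150,80),(180,255,255))
    k=np.zeros_like(m);k[260:290,330:362]=255;m&=k;ys,xs=np.where(m);return xs.mean(),ys.mean(),xs.max(),ys.max(),len(xs)
for f in ['s2','s5','s7']: print(f,red(f'pics/{f}.png'))
# predicted pts at seat
yaw=-.048;o=np.array([656.8,-26.5,100])
c,s=np.cos(yaw),np.sin(yaw);A=np.array([[c,-s,0],[s,c,0],[0,0,1]])
L={'divfront':(-105,0,60),'divback_pad':(-22,0,75),'rimFL':(-110,80,16),'rimFR':(-110,-80,16),'backtopL':(0,80,75),'pad':(-11,0,75)}
for k,p in L.items():
    P=(A@np.array(p)+o)/1e3; print(k,'wrist',np.round(proj(W,P)[0],1),'scene',np.round(proj(S,P)[0],1))
im=cv2.imread('pics/w7.png')
cv2.imwrite('pics/c_w7.png',cv2.resize(im[70:330,140:500],None,fx=2.2,fy=2.2,interpolation=cv2.INTER_CUBIC))
E
```

```text
s2 (np.float64(346.1111111111111), np.float64(275.7936507936508), np.int64(354), np.int64(284), 126)
s5 (np.float64(346.1746031746032), np.float64(275.73809523809524), np.int64(354), np.int64(283), 126)
s7 (np.float64(346.1746031746032), np.float64(275.73809523809524), np.int64(354), np.int64(283), 126)
divfront wrist [318.3 314.6] scene [308.8 225.8]
divback_pad wrist [317.9 198.2] scene [332.5 242.2]
rimFL wrist [218.9 293. ] scene [334.8 223.9]
rimFR wrist [417.8 292.4] scene [278.8 254.1]
backtopL wrist [174.2 160.1] scene [367.7 231.9]
pad wrist [317.8 178.8] scene [335.8 245.1]
```

View pics/c_w7.png

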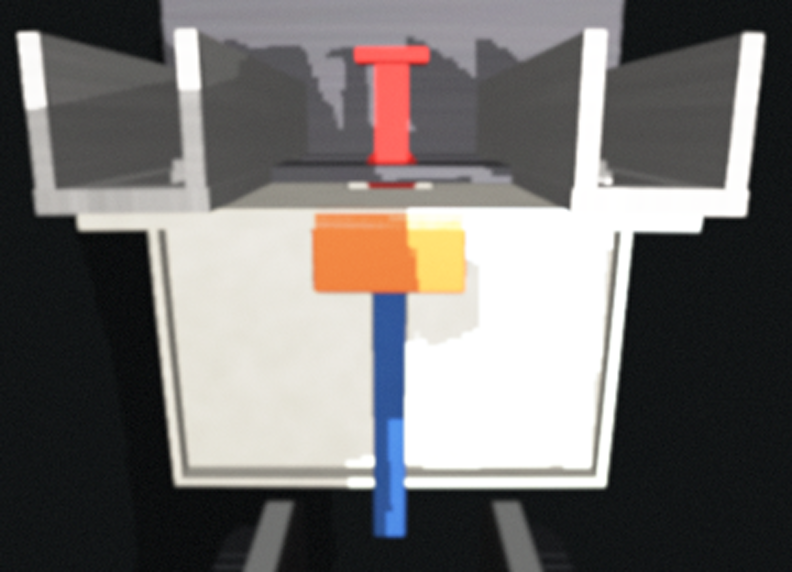

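The catch tail is back at its rest position (346,276). The shelf matches the predicted home pose within a few pixels, apart from a front droop of roughly 0.03 rad, which is within play. Now the bottle.

```bash
python3 -m crank '[{"hand":0,"dx":-30,"dy":-10,"dz":-15,"yaw":0},{"hand":0,"dx":-70,"dy":-10,"dz":-30,"yaw":0},{"hand":0,"dx":-110,"dy":-10,"dz":-45,"yaw":0},{"hand":0,"dx":-150,"dy":-10,"dz":-56,"yaw":0},{"hand":0,"dx":-190,"dy":-10,"dz":-56,"yaw":0},{"hand":0,"dx":-230,"dy":-10,"dz":-56,"yaw":0},{"hand":0,"dx":-270,"dy":-10,"dz":-56,"yaw":0},{"hand":0,"dx":-303,"dy":-10,"dz":-56,"yaw":0},{"hand":0,"dx":-303,"dy":-10,"dz":-56,"yaw":0},{"hand":0,"dx":-303,"dy":-10,"dz":-56,"yaw":0},{"hand":0,"dx":-303,"dy":-10,"dz":-56,"yaw":0},{"hand":0,"dx":-303,"dy":-10,"dz":-56,"yaw":0}]'
python3 st.py; python3 -c "
from h import *
im=snap('wrist','w8.png')
W=cam('wrist'); h=cv2.cvtColor(im,cv2.COLOR_RGB2HSV)
m=cv2.inRange(h,(100,120,60),(125,255,255)); n,l,st,ce=cv2.connectedComponentsWithStats(m); i=1+np.argmax(st[1:,4]); print(st[i],ce[i])
print(plane(W,[ce[i]],.13))
"
```

```text
clock: 10.42
position: [0.5533, 0.2807, 0.2463]
tool_rot: [-1.571, -0.001, -1.623]
force: [0.1, -0.7, 0.7]
grip_width: 0.0852
t 10.42 pos [553.3 280.7 246.3] rpy [-1.571e+00 -1.000e-03 -1.623e+00] F [ 0.1 -0.7  0.7] M [ 0.03 -0.04 -0.01] w 85.2 q [-0.52  0.5  -0.07  1.59  0.04  1.05 -2.22]
[ 290  211   53   53 2124] [316.16572505 237.22834275]
[[0.55417184 0.28198468 0.13      ]]
```

View pics/w8.png

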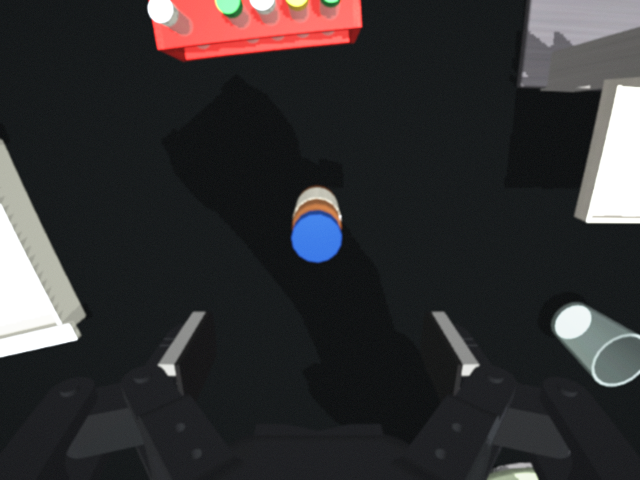

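The cap is centred at (316,237), so the bottle is at about (554, 282) mm, almost directly below the tool. Descending and gripping at about 87 mm.

```bash
python3 -m crank '[{"hand":0,"dx":-1,"dy":35,"dz":0.5,"yaw":0},{"hand":0,"dx":-1,"dy":70,"dz":0.5,"yaw":0},{"hand":0,"dx":-1,"dy":105,"dz":0.5,"yaw":0},{"hand":0,"dx":-1,"dy":140,"dz":0.5,"yaw":0},{"hand":0,"dx":-1,"dy":165,"dz":0.5,"yaw":0},{"hand":0,"dx":-1,"dy":178,"dz":0.5,"yaw":0},{"hand":0,"dx":-1,"dy":178,"dz":0.5,"yaw":0},{"hand":0,"dx":-1,"dy":178,"dz":0.5,"yaw":0}]'
python3 st.py
python3 -m crank '[{"hand":0.3,"dx":0,"dy":0,"dz":0,"yaw":0},{"hand":0.4,"dx":0,"dy":0,"dz":0,"yaw":0},{"hand":0.55,"dx":0,"dy":0,"dz":0,"yaw":0},{"hand":0.6,"dx":0,"dy":0,"dz":0,"yaw":0},{"hand":0.6,"dx":0,"dy":0,"dz":0,"yaw":0},{"hand":0.6,"dx":0,"dy":0,"dz":0,"yaw":0},{"hand":0.6,"dx":0,"dy":0,"dz":0,"yaw":0}]' 35
python3 st.py
```

```text
clock: 11.13
position: [0.554, 0.2826, 0.0695]
tool_rot: [-1.571, 0.0, -1.622]
force: [0.2, 0.4, 0.5]
grip_width: 0.0854
t 11.13 pos [554.  282.6  69.5] rpy [-1.571  0.    -1.622] F [0.2 0.4 0.5] M [ 0.05 -0.06 -0.06] w 85.4 q [-0.52  0.72 -0.07  1.72  0.07  0.7  -2.25]
clock: 11.72
position: [0.5542, 0.2831, 0.0701]
tool_rot: [-1.569, 0.001, -1.621]
force: [0.2, -1.6, 11.2]
grip_width: 0.0411
t 11.72 pos [554.2 283.1  70.1] rpy [-1.569e+00  1.000e-03 -1.621e+00] F [ 0.2 -1.6 11.2] M [-0.34  0.24  0.01] w 41.1 q [-0.52  0.72 -0.07  1.72  0.07  0.7  -2.25]
```

Gripped at 41 mm opening. Lifting.

```bash
python3 -m crank '[{"hand":0.7,"dx":0,"dy":0,"dz":0,"yaw":0},{"hand":0.7,"dx":0,"dy":-4,"dz":0,"yaw":0},{"hand":0.7,"dx":0,"dy":-12,"dz":0,"yaw":0},{"hand":0.7,"dx":0,"dy":-25,"dz":0,"yaw":0},{"hand":0.7,"dx":0,"dy":-45,"dz":0,"yaw":0},{"hand":0.7,"dx":0,"dy":-70,"dz":0,"yaw":0},{"hand":0.7,"dx":0,"dy":-95,"dz":0,"yaw":0},{"hand":0.7,"dx":0,"dy":-115,"dz":0,"yaw":0},{"hand":0.7,"dx":0,"dy":-130,"dz":0,"yaw":0},{"hand":0.7,"dx":0,"dy":-138,"dz":0,"yaw":0},{"hand":0.7,"dx":0,"dy":-140,"dz":0,"yaw":0},{"hand":0.7,"dx":0,"dy":-140,"dz":0,"yaw":0}]' 50
python3 st.py
python3 -c "
from h import *
snap('scene','s9.png')
s=cv2.imread('pics/s9.png');cv2.imwrite('pics/c_s9.png',cv2.resize(s[100:330,250:480],None,fx=2.5,fy=2.5))"
```

```text
clock: 12.72
position: [0.5535, 0.283, 0.2093]
tool_rot: [-1.57, 0.0, -1.621]
force: [-0.0, 0.6, -1.9]
grip_width: 0.0404
t 12.72 pos [553.5 283.  209.3] rpy [-1.57   0.    -1.621] F [-0.   0.6 -1.9] M [ 0.01 -0.   -0.  ] w 40.4 q [-0.52  0.54 -0.07  1.63  0.05  0.97 -2.23]
```

View pics/c_s9.png

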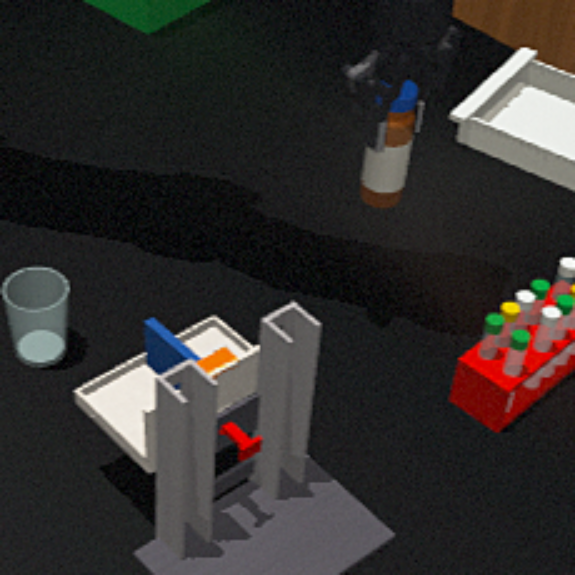

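```bash
python3 - <<'E'
from h import *
S=cam('scene')
for z in (.14,.22,.27): print(z,proj(S,[.5535,.283,z]))
for z in (0,.08,.13): print(z,proj(S,[.5538,.2825,z]))
s=cv2.imread('pics/s9.png');cv2.imwrite('pics/c_s9b.png',cv2.resize(s[110:195,370:450],None,fx=7,fy=7,interpolation=cv2.INTER_CUBIC))
E
```

```text
0.14 [[402.10298914 177.99686041]]
0.22 [[406.0723124 151.8493491]]
0.27 [[408.73626578 134.29763115]]
0 [[395.86257527 218.92421097]]
0.08 [[399.29191521 196.33485656]]
0.13 [[401.58196782 181.24771798]]
```

View pics/c_s9b.png

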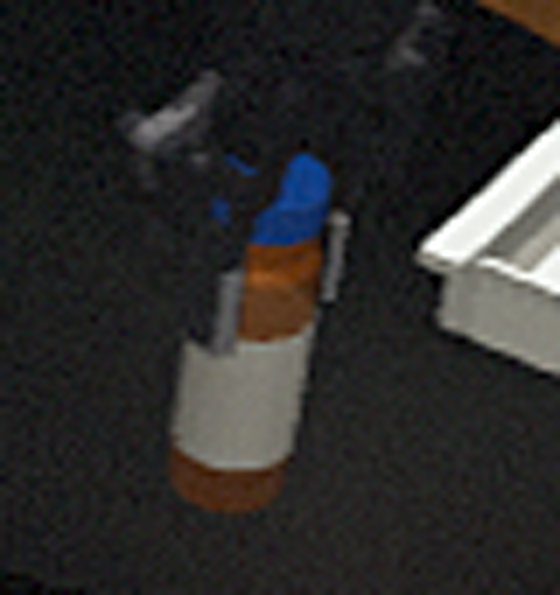

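The bottle hangs upright, with its axis matching the projected vertical. Moving it over the left bay.

```bash
python3 -m crank '[{"hand":0.7,"dx":8,"dy":0,"dz":2,"yaw":0},{"hand":0.7,"dx":25,"dy":0,"dz":6,"yaw":0},{"hand":0.7,"dx":52,"dy":0,"dz":13,"yaw":0},{"hand":0.7,"dx":84,"dy":0,"dz":21,"yaw":0},{"hand":0.7,"dx":116,"dy":0,"dz":29,"yaw":0},{"hand":0.7,"dx":148,"dy":0,"dz":37,"yaw":0},{"hand":0.7,"dx":180,"dy":0,"dz":45,"yaw":0},{"hand":0.7,"dx":210,"dy":0,"dz":52,"yaw":0},{"hand":0.7,"dx":235,"dy":0,"dz":58,"yaw":0},{"hand":0.7,"dx":252,"dy":0,"dz":62,"yaw":0},{"hand":0.7,"dx":262,"dy":0,"dz":64,"yaw":0},{"hand":0.7,"dx":262,"dy":0,"dz":64,"yaw":0}]'
python3 -m crank '[{"hand":0.7,"dx":0,"dy":0,"dz":0,"yaw":0},{"hand":0.7,"dx":0,"dy":0,"dz":0,"yaw":0}]'
python3 st.py
python3 -c "
from h import *
snap('wrist','w10.png')
W=cam('wrist');S=cam('scene')
snap('scene','s10.png')
s=cv2.imread('pics/s10.png');cv2.imwrite('pics/c_s10.png',cv2.resize(s[130:330,240:420],None,fx=3.3,fy=3.3,interpolation=cv2.INTER_CUBIC))"
```

```text
clock: 13.77
position: [0.604, 0.0152, 0.208]
tool_rot: [-1.572, -0.001, -1.624]
force: [-0.5, 0.2, -1.1]
grip_width: 0.0407
clock: 13.93
position: [0.604, 0.0195, 0.2085]
tool_rot: [-1.571, 0.001, -1.62]
force: [1.0, -0.1, -1.2]
grip_width: 0.0405
t 13.93 pos [604.   19.5 208.5] rpy [-1.571e+00  1.000e-03 -1.620e+00] F [ 1.  -0.1 -1.2] M [ 0.   -0.   -0.03] w 40.5 q [-0.1   0.51 -0.04  1.68  0.02  0.95 -1.77]
```

View pics/w10.png

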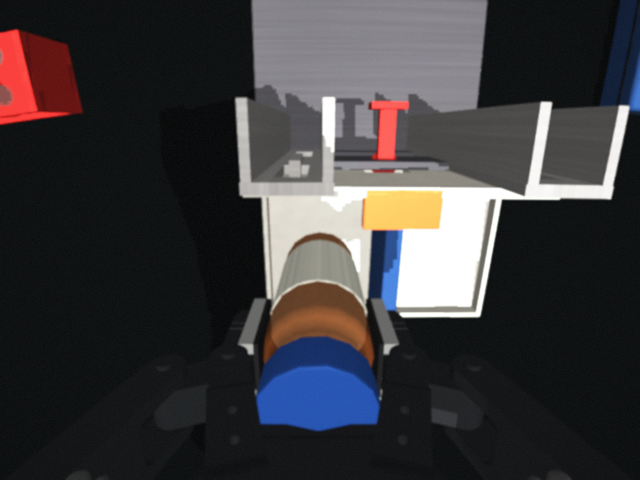

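View pics/c_s10.png

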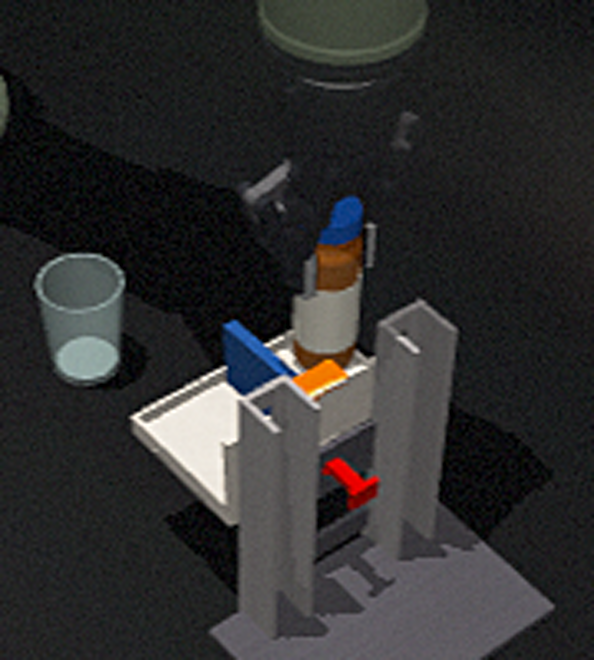

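It's centred over the left bay (rack x ≈ -55, y ≈ +43), underside about 138 mm. Lowering, with a slow finish.

```bash
python3 -m crank '[{"hand":0.7,"dx":0.5,"dy":4,"dz":0,"yaw":0},{"hand":0.7,"dx":0.5,"dy":10,"dz":0,"yaw":0},{"hand":0.7,"dx":0.5,"dy":17,"dz":0,"yaw":0},{"hand":0.7,"dx":0.5,"dy":23,"dz":0,"yaw":0},{"hand":0.7,"dx":0.5,"dy":27,"dz":0,"yaw":0},{"hand":0.7,"dx":0.5,"dy":29,"dz":0,"yaw":0},{"hand":0.7,"dx":0.5,"dy":30,"dz":0,"yaw":0},{"hand":0.7,"dx":0.5,"dy":30,"dz":0,"yaw":0},{"hand":0.7,"dx":0.5,"dy":30,"dz":0,"yaw":0}]'
python3 st.py
python3 -m crank '[{"hand":0.7,"dx":0,"dy":1,"dz":0,"yaw":0},{"hand":0.7,"dx":0,"dy":2,"dz":0,"yaw":0},{"hand":0.7,"dx":0,"dy":2,"dz":0,"yaw":0}]'
python3 st.py
```

```text
clock: 14.78
position: [0.6044, 0.0176, 0.179]
tool_rot: [-1.57, 0.0, -1.621]
force: [-0.0, 0.1, -1.5]
grip_width: 0.0406
t 14.78 pos [604.4  17.6 179. ] rpy [-1.57   0.    -1.621] F [-0.   0.1 -1.5] M [ 0.01  0.01 -0.04] w 40.6 q [-0.1   0.55 -0.04  1.71  0.03  0.89 -1.77]
clock: 15.03
position: [0.6042, 0.0176, 0.1767]
tool_rot: [-1.571, -0.0, -1.621]
force: [-0.9, 0.2, -1.1]
grip_width: 0.0409
t 15.03 pos [604.2  17.6 176.7] rpy [-1.571 -0.    -1.621] F [-0.9  0.2 -1.1] M [0.03 0.04 0.06] w 40.9 q [-0.1   0.55 -0.04  1.71  0.03  0.88 -1.77]
```

```bash
python3 -m crank '[{"hand":0.7,"dx":0,"dy":0.7,"dz":0,"yaw":0},{"hand":0.7,"dx":0,"dy":1.5,"dz":0,"yaw":0},{"hand":0.7,"dx":0,"dy":1.5,"dz":0,"yaw":0}]'
python3 st.py
python3 -m crank '[{"hand":0.7,"dx":0,"dy":0.7,"dz":0,"yaw":0},{"hand":0.7,"dx":0,"dy":1,"dz":0,"yaw":0},{"hand":0.7,"dx":0,"dy":1,"dz":0,"yaw":0}]'
python3 st.py
```

```text
clock: 15.28
position: [0.6042, 0.0176, 0.1752]
tool_rot: [-1.571, -0.0, -1.621]
force: [0.5, -0.3, -0.9]
grip_width: 0.0406
t 15.28 pos [604.2  17.6 175.2] rpy [-1.571 -0.    -1.621] F [ 0.5 -0.3 -0.9] M [-0.01  0.03  0.02] w 40.6 q [-0.1   0.55 -0.04  1.71  0.03  0.88 -1.77]
clock: 15.53
position: [0.6042, 0.0176, 0.1742]
tool_rot: [-1.571, 0.0, -1.621]
force: [0.7, -0.2, -1.2]
grip_width: 0.0405
t 15.53 pos [604.2  17.6 174.2] rpy [-1.571  0.    -1.621] F [ 0.7 -0.2 -1.2] M [ 0.01  0.03 -0.01] w 40.5 q [-0.1   0.55 -0.04  1.71  0.03  0.88 -1.77]
```

```bash
for i in 1 ; do python3 -m crank '[{"hand":0.7,"dx":0,"dy":0.7,"dz":0,"yaw":0},{"hand":0.7,"dx":0,"dy":1,"dz":0,"yaw":0},{"hand":0.7,"dx":0,"dy":1,"dz":0,"yaw":0}]'; done
python3 -m crank '[{"hand":0.7,"dx":0,"dy":0.5,"dz":0,"yaw":0},{"hand":0.7,"dx":0,"dy":1,"dz":0,"yaw":0},{"hand":0.7,"dx":0,"dy":1,"dz":0,"yaw":0}]'
python3 st.py;  python3 -c "
from h import *
snap('scene','s11.png')
s=cv2.imread('pics/s11.png');cv2.imwrite('pics/c_s11.png',cv2.resize(s[170:300,270:400],None,fx=4.5,fy=4.5,interpolation=cv2.INTER_CUBIC))"
```

```text
clock: 15.78
position: [0.6045, 0.0175, 0.1739]
tool_rot: [-1.57, 0.0, -1.621]
force: [-1.7, -0.1, 7.3]
grip_width: 0.0408
clock: 16.03
position: [0.6049, 0.0176, 0.1737]
tool_rot: [-1.569, 0.0, -1.621]
force: [-4.8, -0.2, 17.9]
grip_width: 0.0408
t 16.03 pos [604.9  17.6 173.7] rpy [-1.569  0.    -1.621] F [-4.8 -0.2 17.9] M [-0.14  1.13  0.01] w 40.8 q [-0.1   0.55 -0.04  1.71  0.03  0.88 -1.77]
```

View pics/c_s11.png

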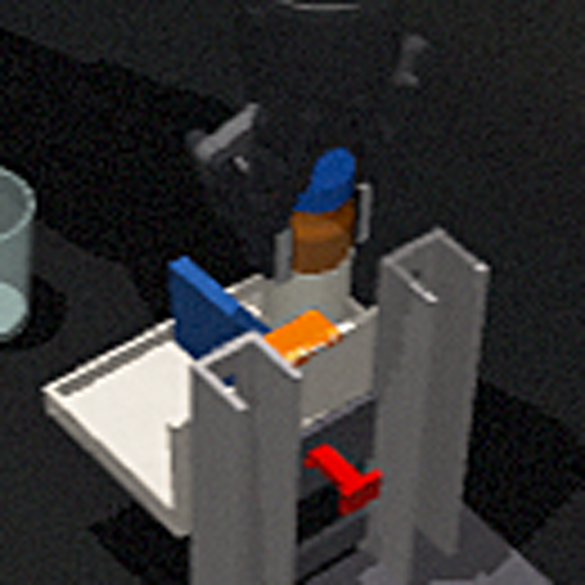

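Contact on the bay floor (18 N). Easing off, then opening gently and rising.

```bash
python3 -m crank '[{"hand":0.7,"dx":0,"dy":-1.4,"dz":0,"yaw":0},{"hand":0.7,"dx":0,"dy":-1.4,"dz":0,"yaw":0},{"hand":0.7,"dx":0,"dy":-1.4,"dz":0,"yaw":0}]'
python3 st.py
python3 -m crank '[{"hand":0.45,"dx":0,"dy":0,"dz":0,"yaw":0},{"hand":0.4,"dx":0,"dy":0,"dz":0,"yaw":0},{"hand":0.3,"dx":0,"dy":0,"dz":0,"yaw":0},{"hand":0.25,"dx":0,"dy":0,"dz":0,"yaw":0},{"hand":0.2,"dx":0,"dy":0,"dz":0,"yaw":0},{"hand":0.2,"dx":0,"dy":0,"dz":0,"yaw":0},{"hand":0.2,"dx":0,"dy":0,"dz":0,"yaw":0}]' 20
python3 st.py;  python3 -c "
from h import *
snap('wrist','w12.png');snap('scene','s12.png')
s=cv2.imread('pics/s12.png');cv2.imwrite('pics/c_s12.png',cv2.resize(s[170:300,270:400],None,fx=4.5,fy=4.5,interpolation=cv2.INTER_CUBIC))"
```

```text
clock: 16.33
position: [0.6044, 0.0176, 0.1739]
tool_rot: [-1.57, 0.0, -1.621]
force: [-1.0, 0.6, 5.2]
grip_width: 0.0406
t 16.33 pos [604.4  17.6 173.9] rpy [-1.57   0.    -1.621] F [-1.   0.6  5.2] M [0.   0.16 0.04] w 40.6 q [-0.1   0.55 -0.04  1.71  0.03  0.88 -1.77]
clock: 16.92
position: [0.6043, 0.0176, 0.1737]
tool_rot: [-1.571, 0.0, -1.621]
force: [-0.3, 0.5, 0.5]
grip_width: 0.0684
t 16.92 pos [604.3  17.6 173.7] rpy [-1.571  0.    -1.621] F [-0.3  0.5  0.5] M [-0.03  0.   -0.  ] w 68.4 q [-0.1   0.55 -0.04  1.71  0.03  0.88 -1.77]
```

View pics/w12.png

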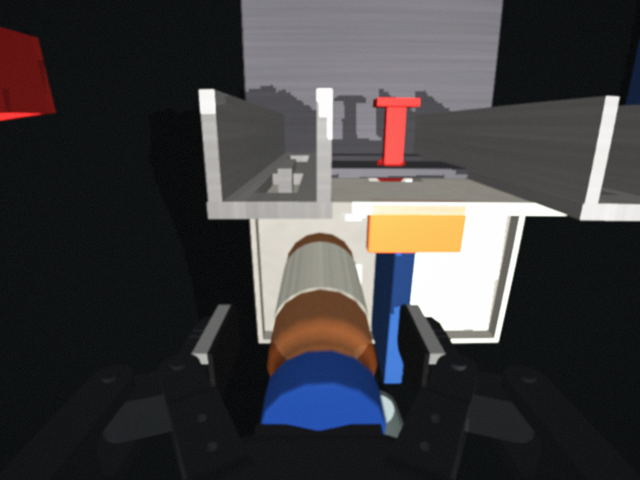

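View pics/c_s12.png

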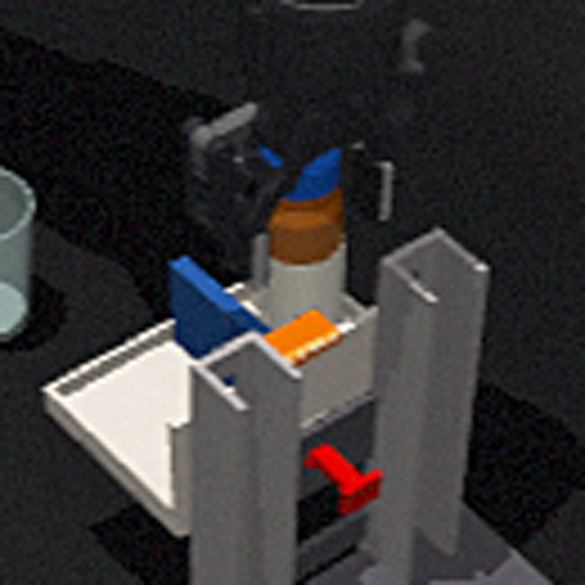

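The fingers are clear of the bottle on both sides: left finger (230,310) and right finger (405,310), against a body spanning 268 to 375. Rising straight up.

```bash
python3 -m crank '[{"hand":0.1,"dx":0,"dy":-5,"dz":0,"yaw":0},{"hand":0.1,"dx":0,"dy":-15,"dz":0,"yaw":0},{"hand":0.1,"dx":0,"dy":-30,"dz":0,"yaw":0},{"hand":0.1,"dx":0,"dy":-50,"dz":0,"yaw":0},{"hand":0.1,"dx":0,"dy":-75,"dz":0,"yaw":0},{"hand":0.1,"dx":0,"dy":-100,"dz":0,"yaw":0},{"hand":0.1,"dx":0,"dy":-115,"dz":0,"yaw":0},{"hand":0.1,"dx":0,"dy":-120,"dz":-30,"yaw":0},{"hand":0.1,"dx":-20,"dy":-120,"dz":-70,"yaw":0},{"hand":0.1,"dx":-60,"dy":-120,"dz":-90,"yaw":0},{"hand":0.1,"dx":-90,"dy":-120,"dz":-100,"yaw":0},{"hand":0.1,"dx":-90,"dy":-120,"dz":-100,"yaw":0}]'
python3 st.py;  python3 -c "
from h import *
snap('wrist','w13.png');snap('scene','s13.png');snap('top','t13.png')
s=cv2.imread('pics/s13.png');cv2.imwrite('pics/c_s13.png',cv2.resize(s[170:300,270:400],None,fx=4.5,fy=4.5,interpolation=cv2.INTER_CUBIC))"
```

```text
clock: 18.02
position: [0.5066, 0.1191, 0.2953]
tool_rot: [-1.57, 0.003, -1.614]
force: [-0.2, 1.5, 0.4]
grip_width: 0.0766
t 18.02 pos [506.6 119.1 295.3] rpy [-1.57   0.003 -1.614] F [-0.2  1.5  0.4] M [ 0.01 -0.02  0.01] w 76.6 q [-0.27  0.29 -0.1   1.79  0.03  1.06 -1.99]
```

View pics/w13.png

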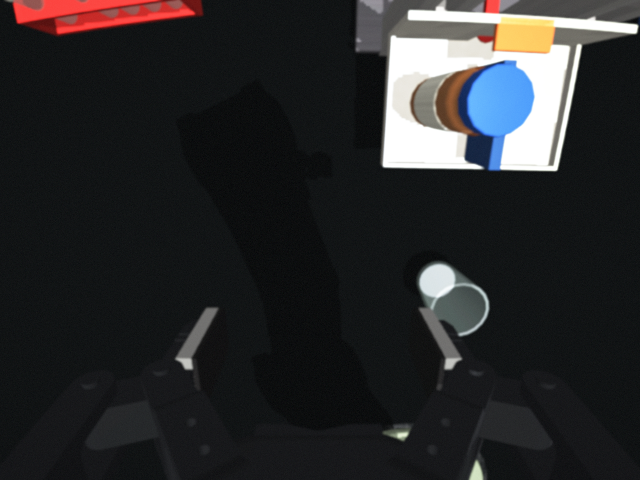

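View pics/c_s13.png

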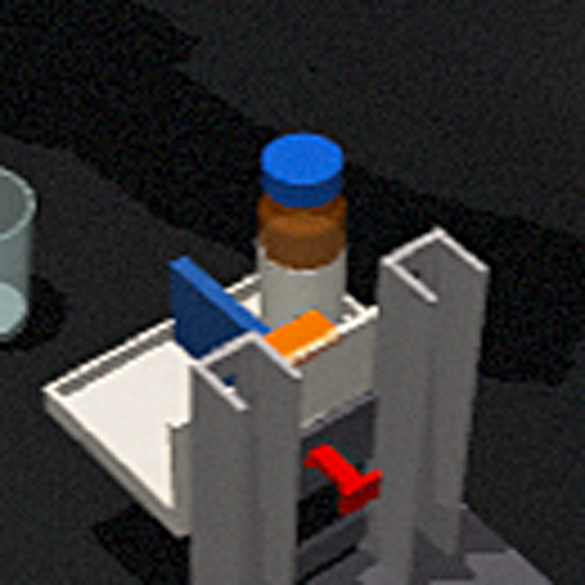

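View pics/t13.png

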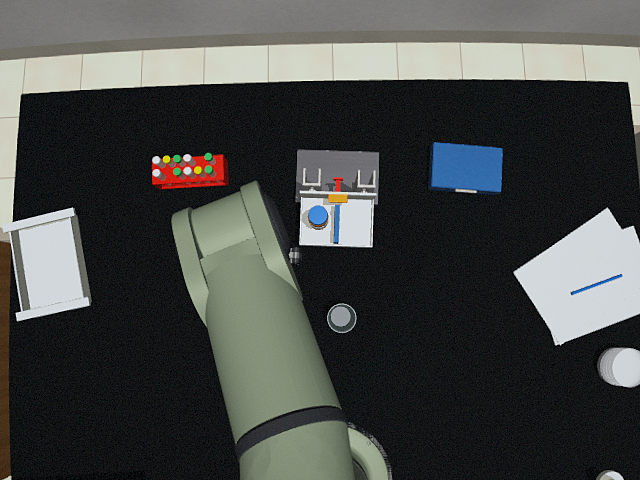

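The bottle stands free in the left bay. I'll check shelf droop, bottle lean, the catch and the bystanders by numbers.

```bash
python3 - <<'E'
from h import *
S=cam('scene');T=cam('top')
s=cv2.imread('pics/s13.png');t=cv2.imread('pics/t13.png')
yaw=-.048;o=np.array([656.8,-26.5,100]);c,sn=np.cos(yaw),np.sin(yaw);A=np.array([[c,-sn,0],[sn,c,0],[0,0,1]])
def cc(im,box):
    h=cv2.cvtColor(im,cv2.COLOR_BGR2HSV);m=cv2.inRange(h,(100,150,100),(125,255,255));x0,y0,x1,y1=box;k=np.zeros_like(m);k[y0:y1,x0:x1]=255;m&=k
    n,l,st,ce=cv2.connectedComponentsWithStats(m);i=1+np.argmax(st[1:,4]);return ce[i],st[i]
a,sa=cc(t,(302,200,331,235));b,sb=cc(s,(320,195,350,217))
print(a,sa,b,sb);P=tri([T,S],[a,b])*1e3;print('cap world',P,'rack',A.T@(P-[656.8,-26.5,0]))
for p in [(-110,80,16),(-110,-80,16),(-105,5,60),(-105,-5,60)]:
  for dr in (0,.03,.06):
    q=np.array(p,float); q=np.array([q[0]*np.cos(dr)+ -q[2]*np.sin(dr)+50*0, q[1], q[2]*np.cos(dr)+q[0]*np.sin(dr)])
    W=(A@q+o)/1e3; print(p,dr,'scene',np.round(proj(S,W)[0],1),'top',np.round(proj(T,W)[0],1))
print('case/beaker/tubes diff', [round(float(np.abs(cv2.imread('pics/top0.png').astype(int)-t)[y0:y1,x0:x1].mean()),2) for x0,y0,x1,y1 in [(425,135,510,200),(325,300,360,335),(145,145,235,195),(540,380,560,400)]])
cv2.imwrite('pics/c_t13.png',cv2.resize(t[145:255,285:390],None,fx=6,fy=5.4,interpolation=cv2.INTER_CUBIC))
cv2.imwrite('pics/c_s13b.png',cv2.resize(s[220:330,270:380],None,fx=5,fy=5,interpolation=cv2.INTER_CUBIC))
E
```

```text
[317.52707581 214.86642599] [309 206  18  19 277] [336.3580786  207.00873362] [328 200  18  16 229]
cap world [597.39125902  17.30958223 224.42515572] rack [-61.44236779  40.90859861 224.42515572]
(-110, 80, 16) 0 scene [334.8 223.9] top [299.6 243.9]
(-110, 80, 16) 0.03 scene [334.6 224.8] top [299.7 244.2]
(-110, 80, 16) 0.06 scene [334.5 225.8] top [299.7 244.5]
(-110, -80, 16) 0 scene [278.8 254.1] top [373.  246.2]
(-110, -80, 16) 0.03 scene [278.7 255. ] top [372.9 246.5]
(-110, -80, 16) 0.06 scene [278.7 255.9] top [372.7 246.8]
(-105, 5, 60) 0 scene [310.6 224.8] top [334.5 240.6]
(-105, 5, 60) 0.03 scene [310.1 225.4] top [334.4 241.6]
(-105, 5, 60) 0.06 scene [309.7 226.1] top [334.4 242.6]
(-105, -5, 60) 0 scene [307.  226.7] top [339.2 240.8]
(-105, -5, 60) 0.03 scene [306.6 227.3] top [339.2 241.8]
(-105, -5, 60) 0.06 scene [306.1 228. ] top [339.1 242.7]
case/beaker/tubes diff [4.42, 4.19, 5.35, 6.97]
```

View pics/c_s13b.png

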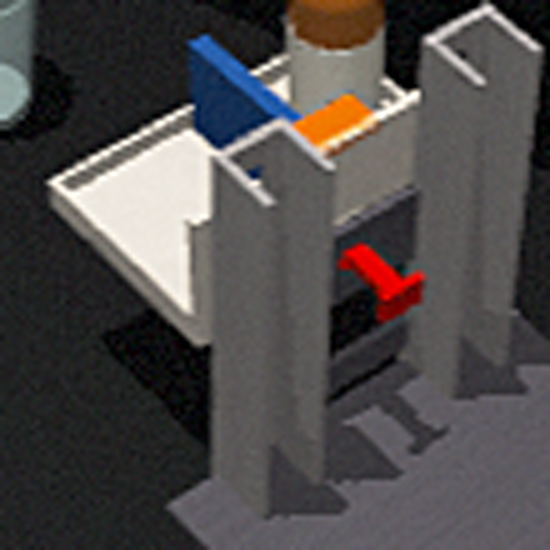

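```bash
python3 - <<'E'
from h import *
S=cam('scene')
im=snap('scene','s14.png')[:,:,::-1]; old=cv2.imread('pics/s13.png'); s7=cv2.imread('pics/s7.png')
def red(im):
    h=cv2.cvtColor(im,cv2.COLOR_BGR2HSV);m=cv2.inRange(h,(0,150,80),(5,255,255))|cv2.inRange(h,(172,150,80),(180,255,255))
    k=np.zeros_like(m);k[260:290,330:362]=255;m&=k;ys,xs=np.where(m);return xs.mean(),ys.mean(),len(xs)
def org(im):
    h=cv2.cvtColor(im,cv2.COLOR_BGR2HSV);m=cv2.inRange(h,(8,150,120),(22,255,255));k=np.zeros_like(m);k[232:260,322:350]=255;m&=k;ys,xs=np.where(m);return xs.mean(),ys.mean(),len(xs)
for i in (s7,old,im): print(red(np.ascontiguousarray(i)),org(np.ascontiguousarray(i)))
print('static diff',np.abs(im.astype(int)-old)[170:300,270:400].mean())
yaw=-.048;o=np.array([656.8,-26.5,0]);c,sn=np.cos(yaw),np.sin(yaw);A=np.array([[c,-sn,0],[sn,c,0],[0,0,1]])
for p in [(0,-73,215),(0,-37,215),(0,73,215),(35,73,215)]: print(p,np.round(proj(S,(A@np.array(p,float)+o)/1e3)[0],1))
E
```

```text
(np.float64(346.1746031746032), np.float64(275.73809523809524), 126) (np.float64(336.5806451612903), np.float64(243.70967741935485), 93)
(np.float64(346.1746031746032), np.float64(275.73809523809524), 126) (np.float64(335.9761904761905), np.float64(243.67857142857142), 84)
(np.float64(346.112), np.float64(275.728), 125) (np.float64(336.0365853658537), np.float64(243.5609756097561), 82)
static diff 4.755226824457593
(0, -73, 215) [311.4 250.3]
(0, -37, 215) [325.6 242.4]
(0, 73, 215) [366.6 219.7]
(35, 73, 215) [377.9 228.9]
```

After correcting for the scene camera's bias (+1.2, +1.7 px, measured on an upright corner), the shelf front agrees with a droop of 0 to 0.03 rad. The catch tail is at rest and nothing is moving, so I'm handing in.

```bash
python3 -c "
from workcell import bot
print(bot.job_done()); print(bot.observe()['clock'])"
```

```text
the job is handed in; nothing more can be done
None
the job is handed in; nothing more can be done
```

The shelf is hung and latched, and the amber bottle stands upright in its left bay. I handed the job in at about 18 s with the gripper open and well clear of everything.

**What I did**
- I gripped the shelf by its blue divider, put both hooks through the upper slots and let it down onto the catch.
- I pressed the orange pad with closed fingers. The force rose to about 15 N, fell to about 0 at the click, then rose to 33 N against the hook stop with the pad at about 174 mm (175 mm is home).
- Only then did I move the bottle, lowering it until it touched the bay floor (18 N), easing off and opening.

**What the last checks showed**
- **Catch:** the red tail is at its rest position. It read the same there while the shelf still rested on the nose, so the evidence for the click is the force drop and the pad height.
- **Shelf:** square to the uprights. The corrected scene picture puts the front droop at 0 to 0.03 rad.
- **Other objects:** the beaker, tube rack and case show no visible change in the top view.

**What disagreed**
- **Droop:** the uncorrected scene pixels suggested up to about 0.06 rad, which is the limit.
- **Bottle lean:** a rough two-camera fix on the cap put its lean at about 0.05 to 0.06 rad, more than the corrected droop would explain. I did not resolve this difference.

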